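# Peel a reservoir liner off the stack and hold it under the dispenser

## Task

Take the top liner off the sticky nested stack: grip it at its cut corner, raise that corner first so that it peels loose while the opposite corner is still seated, and leave the rest of the stack standing on the bench where it is. Then bring the liner to the bottle-top dispenser and finish while holding it there, clear of everything, level and open side up, with the middle of the trough under the discharge tube's outlet and the rim a few centimetres below it, ready to be filled. Do not bump the dispenser or disturb the other things on the bench.

Things in the scene. Friction and masses are not known exactly. Their poses are not given: they have to be found in the camera images.
- liner: top one of four nested white formed trays (reservoir liners), 35 g, 120 x 90 mm (long side its x), 34 mm tall, open side up; corner at -x,-y cut off at 45 deg, 24 mm each way. Origin: centre of underside, z up. Rim 10 mm wide, 7 mm tall, upright faces. Trough: upright to 13 mm below the rim's top, then a 4 mm ledge and a taper to the floor (about 81 x 51 mm, top at z = 2 mm); walls 2 mm.
- liner_corner (a point): on the liner: middle of the cut corner's rim, at its top; (-43.8, -28.8, 34) mm in the liner's frame. The rim here is 12 mm across, along (1, 1) of the liner's x, y, and 34 mm long along (1, -1). Nested, the next rim's top lies 13 mm below this one's top (6 mm open gap between them): fingers reaching more than 13 mm below the top take two liners.
- liner_far (a point): on the liner: top of the rim at the corner opposite the cut one, (55, 40, 34) mm in the liner's frame. The nested liner stands on a shoulder 13 mm below its rim's top and tips about this corner, at that height, when the cut corner is raised.
- stack: three more such liners, cut corners in line, in a grey base 120 x 90 x 36 mm: one loose body, 0.24 kg. Origin: centre of underside; axes as the liner's; top rim at z = 75 mm. The liner sits with its origin at z = 54 mm (rim top 88 mm up) and sticks: four tight nubs, at x = 14 and 42 mm on its long sides, hold about 0.7 N each until raised 4 mm. Pulled straight up, the stack comes along; peeled, it stays.
- dispenser: fixed bottle-top dispenser: 500 ml bottle of red medium, 86 mm across, grey pump head, 332 mm tall in all, thin white discharge tube. Origin: point of the bench straight under the tube's outlet, z up; the bottle's axis stands 125 mm from it along +x. The 8 mm tube comes from the head at 212 to 222 mm height and bends down to the outlet.
- outlet (a point): open lower end of the dispenser's discharge tube, pointing straight down, 195 mm above the bench, 5.6 mm across.
- cap_a: green ribbed screw cap lying open side up, 35 mm across, 14 mm tall, between the two work places; origin: centre of underside. Bystander.
- cap_b: a second cap like cap_a, farther from the robot. Bystander. Well behind it, 0.76 m and more from the robot, stands a fixed tube rack with tubes 123 mm tall.
- cap_c: white ribbed screw cap lying open side up, 32 mm across, 13 mm tall, nearer the robot. Bystander.
- tip_box: shut pipette-tip box, 124 x 84 x 90 mm, frosted with a clear lid, at one side; origin: centre of underside. Bystander.
- burner: round metal spirit burner, unlit, 86 mm across, 70 mm tall, at one side; origin: centre of underside. Bystander.
- medium_bottle: square clear bottle of red medium with a white cap, 66 x 66 x 158 mm, at one side; origin: centre of underside. Bystander.
Things that resemble listed ones, but are neither listed nor needed, are in the scene too. Leave any pink or red look-alike of the liner alone.

How it is judged (in metres and radians):
On the way, in this order (a step that is already met when the one before it is completed fails the run):
1. the liner, gripped within 40 mm of the middle of its cut corner's rim, has that corner raised at least 12 mm from its seat while the opposite corner is still within 6 mm of its seat in the stack (z of liner_corner in the frame of stack above 0.1 m and z of liner_far in the frame of stack below 0.094 m and horizontal distance between liner_far and stack below 0.085 m and contact force between liner and the fingers above 1 N and distance between the grasp point and liner_corner below 0.04 m), for 0.1 s.
2. the liner is off the stack, its opposite corner too at least 40 mm above its seat, held by the fingers (z of liner_far in the frame of stack above 0.128 m and contact force between liner and the fingers above 1 N), for 0.1 s.
At the end, for the whole second after the job is handed in: The fingers hold the liner still, touching nothing else, over 60 mm up, level within 0.15 rad, the outlet over its middle (30 mm along, 22 mm across) and 5 to 75 mm above its rim; the rest of the stack stands upright on the bench within 30 mm of its start (contact force between liner and the fingers above 1 N and x of outlet in the frame of liner between -0.03 and 0.03 m and y of outlet in the frame of liner between -0.022 and 0.022 m and z of outlet in the frame of liner between 0.039 and 0.109 m and angle between liner's own z axis and vertical below 0.15 rad and linear speed of liner below 0.02 m/s and contact force between liner and dispenser below 0.1 N and contact force between liner and stack below 0.1 N and height (world z) of liner above 0.06 m and height (world z) of stack below 0.004 m and angle between stack's own z axis and vertical below 0.05 rad and distance of stack from where it was at the start of the episode below 0.03 m); the arm keeps its last pose, push and grip.
It fails at once if the rest of the stack is lifted off the bench by more than 8 mm or tipped by more than 0.12 rad (height (world z) of stack above 0.008 m or angle between stack's own z axis and vertical above 0.12 rad).
It fails at once if the rest of the stack is shifted by more than 40 mm (distance of stack from where it was at the start of the episode above 0.04 m).
It fails at once if the dispenser is bumped (more than 5 N) by the arm, the fingers or the liner (contact force between dispenser and the arm above 5 N or contact force between dispenser and the fingers above 5 N or contact force between dispenser and liner above 5 N).
It fails at once if a bystander is moved by more than 30 mm (distance of any of cap_a, cap_b, cap_c, tip_box, burner, medium_bottle from where it was at the start of the episode above 0.03 m).
It also fails if it takes over 58 s, if anything falls off the work surface, if the arm or the gripper's body presses on something with over 40 N, if the wrist force passes 120 N, or if a joint passes its speed limit or range.

## Robot

A 6-joint arm with a two-finger parallel gripper is mounted at the origin on the work surface. World frame = base frame: x ahead of the robot, y to its left, z up, the work surface at z = 0. Lengths are in mm, angles in rad, forces in N, time in s.
With the tool pointing down it reaches from about 275 to 750 mm from the base axis. Payload 10.2 kg.
Tool frame: the origin (TCP) lies between the finger pads; the fingertips stand 17 mm ahead of it and the grasp point (between the pads) lies 2 mm behind it; y points along the fingers, x is the direction in which the jaws open and shut, and the axes are right-handed (so a half turn about y gives the same grasp; the last joint's range is limited). The gripper opens to 85 mm and grips with 20 to 120 N. Pads are 22 mm wide; open, the fingers measure 114 mm over their backs; the gripper's body (76 mm by 85 mm) begins 54 mm behind the grasp point. The pads swing forward as they close: fully open they stand 13 mm farther back than shut.
Start: joints at [-1.474, 0.313, 1.498, -0, 1.331, -0.223], TCP at [165.035, -498.392, 248.294] pointing down, gripper open.
Joint ranges: [-2.94, 2.94], [-0.97, 2.17], [0.19, 2.56], [-1.23, 4.37], [0.02, 3.11], [-2.88, 2.88]. Speed limits (rad/s): [2.39, 2.39, 3.01, 3.14, 3.14, 3.14].

## Interface

Orientations are given as a unit quaternion [w, x, y, z].
In Python, from rig import ctrl gives the robot as it stands.
- The arm moves only by the tool jog_arm, never from a script. Its argument "targets" is a list of rows, each an object with "offset": the shift along the tool's x, y, z in m, a list of three; "yaw": the turn about the tool's y in rad. In form: [{"offset": [dx, dy, dz], "yaw": yaw}, ...]. A call has 1 to 12 rows; each row is the pose to reach, as a shift and turn from the pose measured when the call began, along the tool's axes at that moment; what a row does not reach only later rows make up. A row lasts 1/12 s, in which the tool goes at most 41.7 mm and 7.16 degrees, less where a joint would pass 70% of its speed; a pose out of reach is approached as far as the arm can. A call with a gripper value outside its range is refused whole. "fingers" is the finger opening in m, from 0 to 0.0854, set as the call begins (left out, the last holds). The fingers move at their own pace and stop on an object; "grip_force" is the grip in N (left out, the last holds). Time passes only in rows, so rows that repeat a pose let the fingers close. It gives the time, the measured TCP pose, the force and the opening at its end, in the units of the state.
- ctrl.sense(): the state, without advancing time (a new reading comes with each control period).
- ctrl.capture(name): name is "scene" or "side" or "wrist"; returns a dict with "img" (400x640x3 uint8, red, green, blue), "intrinsics" (3x3 intrinsics, pixels), "k1" (the pictures are not rectified: a ray, as slopes to the right and down, at radius r is drawn at 1 + k1 r^2 times it, then the intrinsics apply), "T" (4x4, takes a point from camera to world coordinates); the wrist camera has in their place "mount" (4x4, takes a point from camera to tool coordinates, whose origin is the TCP and whose axes are the tool frame's). Camera axes: x right, y up, looking along -z (the intrinsics and any distortion apply to the point x, -y, -z); pixel columns grow to the right and rows downward; lengths in mm; the calibration is good to about 2 mm. A picture is of the moment at which its call begins: read the wrist's pose just before it. There is no depth.
- ctrl.finish_job(): hands the job in, once; it reports no verdict.
Trained networks look in the newest picture that a camera, given by its name, has taken for a name from the list of things; names that differ only in an ending like _2 or _b are one class to them, and where a whole thing is asked for, a point or a joint stands for the part that bears it (a point fixed in the world has none). Each returns a list of dicts, best first, with "score" (0 to 1); they miss things now and then, are a little off and sometimes report something else, mostly with a low value. They report only what shows in the picture. A call takes as long as a camera call. They do not tell look-alikes from the thing itself.
- ctrl.boxes_of(camera, target): "box" ([left, top, right, bottom] in pixels, round what is visible of it).
- ctrl.regions_of(camera, target): "region" (400x640 bool, what is visible of it) and "box" ([left, top, right, bottom] in pixels, round what is visible of it).
The state is a dict: "time_s": time; "joints": joint angles; "dq": joint speeds; "tau": joint torques, N m; "eef_pos": TCP position; "ee_rot": TCP orientation; "force": force on the tool from outside, world axes, zero at the start; "wrist_torque": the same for the moment, N m; "grip_width": opening from 0.0 (shut) to 1.0 (fully open).
Only numpy, scipy, OpenCV 4.12 (cv2) and the standard library are available. Lean on these libraries where they do the work, as an engineer would, in place of code of your own. Each camera call takes 0.05 s, during which the arm holds its last target.

## Working session

There is one attempt and no reset: what is moved stays moved. The work goes in short steps, Python scripts to look and compute and a tool call to move; the robot and the scene stay as the last step left them, time stands still between calls to the robot, and variables do not carry over. Pictures are saved under pics/ and viewed, and the job is handed in when it is done.

Besides the shell and the picture viewer there is one more tool, called after "Request:" by a JSON object that holds its "method" and its "body". jog_arm: Moves the arm, as the interface text tells. Its arguments: {"type":"object","properties":{"targets":{"type":"array"},"fingers":{"type":"number"},"grip_force":{"type":"number"}},"required":["targets"]}

```bash
ls; mkdir -p pics
python3 - <<'E'
from rig import ctrl
import cv2,numpy as np
print(ctrl.sense())
for n in ["scene","side","wrist"]:
    c=ctrl.capture(n); cv2.imwrite(f"pics/{n}0.png",c["img"][:,:,::-1])
    print(n,{k:(np.round(v,3).tolist() if hasattr(v,'shape') else v) for k,v in c.items() if k!="img"})
    for t in ["liner","stack","dispenser","cap_a","tip_box","burner","medium_bottle"]:
        print(t,[(np.round(b["box"]).tolist(),round(b["score"],2)) for b in ctrl.boxes_of(n,t)][:4])
print(ctrl.sense()["time_s"])
E
```

```text
pics
{'time_s': 0.0, 'joints': array([-1.47439570e+00,  3.13425637e-01,  1.49847076e+00, -3.04719079e-06,
        1.33097904e+00, -2.23401126e-01]), 'dq': array([-2.21405333e-05, -7.97494433e-04,  8.82274335e-04, -7.74506760e-04,
       -2.71699557e-04, -7.09526199e-04]), 'tau': array([-1.41340442e-04, -4.12264001e+01, -2.59743780e+01, -1.82861913e-04,
        4.10978770e-03,  1.38850203e-05]), 'eef_pos': array([ 165.01175535, -498.13641291,  247.73484825]), 'ee_rot': array([ 0.57357145, -0.57289203,  0.41431155, -0.41371058]), 'force': array([-0.60315587, -0.045886  ,  0.11501625]), 'wrist_torque': array([ 0.03196738, -0.0204021 , -0.01174489]), 'grip_width': 1.0004580970927166}
scene {'intrinsics': [[475.829, 0.0, 324.049], [0.0, 475.829, 199.982], [0.0, 0.0, 1.0]], 'k1': -0.022303519535246806, 'T': [[0.484, -0.495, 0.722, 1567.058], [0.875, 0.296, -0.384, -582.769], [-0.024, 0.817, 0.576, 1016.16], [0.0, 0.0, 0.0, 1.0]]}
liner [([359.0, 182.0, 388.0, 208.0], 0.81), ([227.0, 206.0, 260.0, 232.0], 0.74), ([379.0, 198.0, 412.0, 226.0], 0.7), ([366.0, 158.0, 403.0, 176.0], 0.62)]
stac
[... 740 characters left out ...]
 [([252.0, 104.0, 302.0, 204.0], 0.78)]
cap_a [([305.0, 230.0, 319.0, 241.0], 0.6), ([268.0, 219.0, 280.0, 231.0], 0.4)]
tip_box [([229.0, 235.0, 286.0, 272.0], 0.74), ([281.0, 139.0, 318.0, 169.0], 0.68), ([230.0, 259.0, 291.0, 300.0], 0.25)]
burner [([273.0, 356.0, 323.0, 398.0], 0.85)]
medium_bottle [([166.0, 313.0, 212.0, 392.0], 0.77)]
wrist {'intrinsics': [[288.596, 0.0, 318.282], [0.0, 288.596, 194.327], [0.0, 0.0, 1.0]], 'k1': -0.014780650532975163, 'mount': [[1.0, 0.0, -0.001, 0.092], [-0.001, 0.287, -0.958, -125.011], [-0.0, 0.958, 0.287, 73.356], [0.0, 0.0, 0.0, 1.0]]}
liner [([42.0, 1.0, 145.0, 50.0], 0.95)]
stack []
dispenser []
cap_a []
tip_box []
burner []
medium_bottle []
1.2
```

View pics/scene0.png

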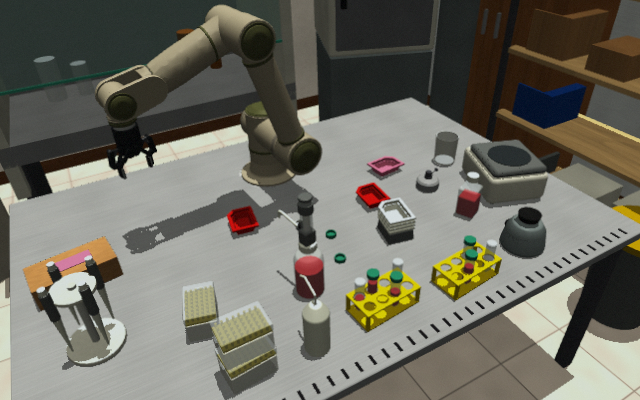

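View pics/side0.png

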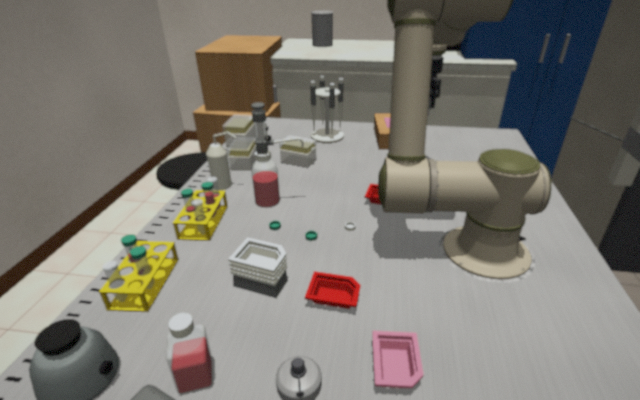

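View pics/wrist0.png

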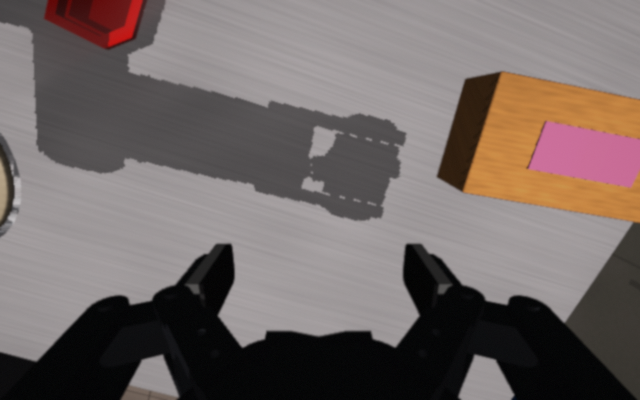

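```bash
cat > h.py <<'E'
import numpy as np,cv2
from scipy.spatial.transform import Rotation as R
from rig import ctrl
def toolT(s):
    w,x,y,z=s["ee_rot"]; T=np.eye(4); T[:3,:3]=R.from_quat([x,y,z,w]).as_matrix(); T[:3,3]=s["eef_pos"]; return T
def cap(n,fn=None):
    s=ctrl.sense(); c=ctrl.capture(n)
    if n=="wrist": c["T"]=toolT(s)@c["mount"]
    if fn: cv2.imwrite("pics/"+fn,c["img"][:,:,::-1]); np.savez("pics/"+fn+".npz",T=c["T"],K=c["intrinsics"],k1=c["k1"])
    return c
def load(fn):
    d=np.load("pics/"+fn+".npz"); return dict(T=d["T"],intrinsics=d["K"],k1=float(d["k1"]),img=cv2.imread("pics/"+fn)[:,:,::-1])
def proj(c,P):
    P=np.atleast_2d(P).astype(float); Ti=np.linalg.inv(c["T"]); q=P@Ti[:3,:3].T+Ti[:3,3]
    u=q[:,0]/-q[:,2]; v=-q[:,1]/-q[:,2]; f=1+c["k1"]*(u*u+v*v); K=c["intrinsics"]
    return np.c_[K[0,0]*u*f+K[0,2],K[1,1]*v*f+K[1,2]]
def ray(c,px):
    K=c["intrinsics"]; a=np.array([(px[0]-K[0,2])/K[0,0],(px[1]-K[1,2])/K[1,1]]); b=a.copy()
    for _ in range(20): b=a/(1+c["k1"]*(b@b))
    d=c["T"][:3,:3]@np.array([b[0],-b[1],-1]); return c["T"][:3,3],d/np.linalg.norm(d)
def onz(c,px,z):
    o,d=ray(c,px); return o+d*(z-o[2])/d[2]
def tri(c1,p1,c2,p2):
    o1,d1=ray(c1,p1);o2,d2=ray(c2,p2)
    t=np.linalg.lstsq(np.c_[d1,-d2],o2-o1,rcond=None)[0]; a=o1+t[0]*d1;b=o2+t[1]*d2
    return (a+b)/2,np.linalg.norm(a-b)
def crop(c,box,k,fn):
    l,t,r,b=box; cv2.imwrite("pics/"+fn,cv2.resize(c["img"][t:b,l:r,::-1],None,fx=k,fy=k,interpolation=cv2.INTER_CUBIC))
E
python3 - <<'E'
from h import *
a=cap("scene","sc1.png");b=cap("side","si1.png")
crop(a,(340,150,460,250),6,"sc1c.png"); crop(b,(200,215,320,315),6,"si1c.png")
crop(a,(250,180,350,310),4,"sc1d.png"); crop(b,(220,90,340,220),4,"si1d.png")
print(tri(a,(397,214),b,(258,258)))
for p,q in[((331,234),(312,236)),((340,258),(275,225))]: print(tri(a,p,b,q))
print(tri(a,(308,275),b,(266,188)))
E
```

```text
(array([576.53236669, 212.23708803,  72.94848717]), np.float64(2.8521954515631713))
(array([482.84394509,  15.24476983,   4.26239664]), np.float64(2.0592762446038892))
(array([602.96334091, -20.20315971,   6.15517753]), np.float64(1.321706670130311))
(array([ 666.01052242, -160.77698218,   51.79464367]), np.float64(5.221464052085581))
```

```bash
cd pics; python3 -c "
import cv2,numpy as np
a=cv2.imread('sc1d.png');b=cv2.imread('si1d.png');cv2.imwrite('d.png',np.hstack([a,b[:520,:400]]))"
```

```text
(no output)
```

View pics/sc1c.png

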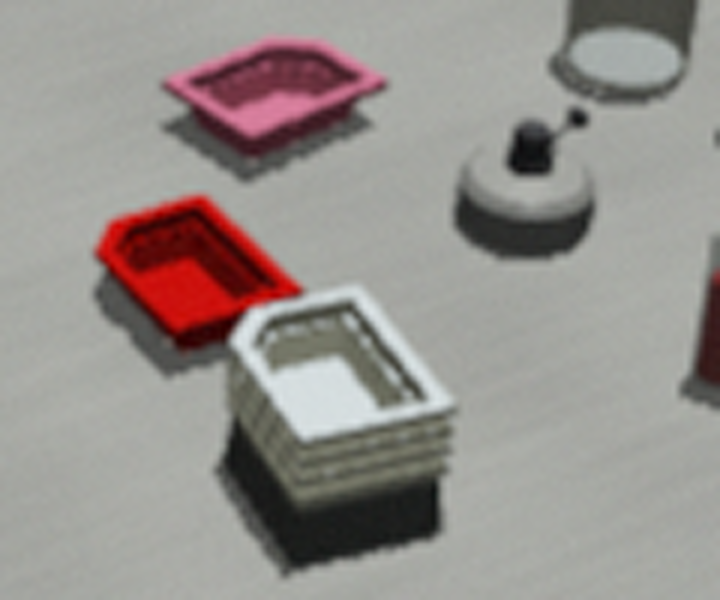

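View pics/si1c.png

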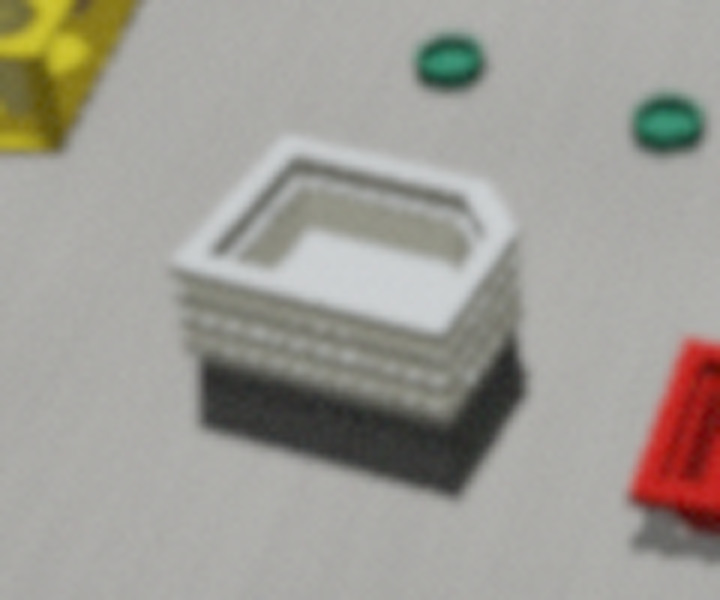

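View pics/d.png

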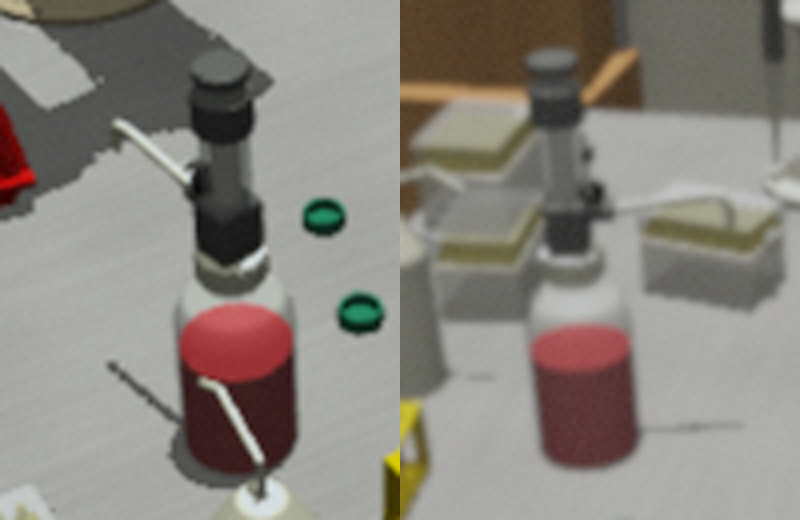

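```bash
cat > fit.py <<'E'
from h import *
from scipy.optimize import least_squares
L=np.array([[60,-45],[-36,-45],[-60,-21],[-60,45],[60,45]],float)
def pts(p,z,P=L):
    c,s=np.cos(p[2]),np.sin(p[2]); q=P@np.array([[c,s],[-s,c]])+p[:2]; return np.c_[q,np.full(len(P),z)]
def fit(obs,z,p0):
    return least_squares(lambda p:np.concatenate([(proj(c,pts(p,z))[m]-o).ravel() for c,m,o in obs]),p0)
E
python3 - <<'E'
from fit import *
a=load("sc1.png");b=load("si1.png")
f=lambda x,o:np.array(x)/6+np.array(o)
oa=f([(303,440),(231,340),(262,310),(358,284),(457,407)],(340,150))
ob=f([(288,135),(485,182),(520,230),(445,332),(175,264)],(200,215))
m=[0,1,2,3,4]
for ob_ in ([(a,m,oa)],[(b,m,ob)],[(a,m,oa),(b,m,ob)]):
    r=fit(ob_,88,[575,210,0.2]); print(np.round(r.x,3),np.round(r.fun,1))
p=r.x; print(pts(p,88,np.array([[-43.8,-28.8],[55,40]])))
print(tri(a,(279.5,210.5),b,(302.5,146)))
print(onz(a,(279.5,212),195),onz(b,(302.5,146.5),195))
for p,q in (((306,198),(259,106)),): print(tri(a,p,b,q))
E
```

```text
[ 5.74162e+02  2.08992e+02 -2.00000e-01] [ 0.   0.2  0.1 -0.  -1.2 -0.4  0.8  0.2  0.3 -0. ]
[ 5.69073e+02  2.09436e+02 -1.91000e-01] [-0.3 -0.2  1.1 -0.1 -0.1 -0.2  0.1  0.3 -0.7  0.1]
[ 5.70230e+02  2.09717e+02 -1.94000e-01] [-0.4 -0.5 -0.4 -0.7 -1.8 -1.   0.1 -0.5 -0.2 -0.8 -0.7 -0.2  0.6 -0.1
 -0.6 -0.2 -0.5  0.3 -1.3  0. ]
[[521.69777926 189.90439363  88.        ]
 [631.91164315 238.35833265  88.        ]]
(array([ 539.11930848, -177.25314864,  204.60591056]), np.float64(12.299205508212777))
[ 524.65253546 -176.2839566   195.        ] [ 545.32809744 -183.69569031  195.        ]
(array([ 665.13212354, -157.24223615,  324.15551379]), np.float64(4.890209890072506))
```

Run:
```python
from fit import *
a=load("sc1.png");b=load("si1.png")
crop(a,(270,200,310,235),10,"a.png");crop(b,(255,130,315,165),10,"b.png")
A=cv2.imread("pics/a.png");B=cv2.imread("pics/b.png");
o=np.zeros((710,600,3),np.uint8);o[:350,:400]=A;o[355:705]=B;cv2.imwrite("pics/ab.png",o)
```

```text
(no output)
```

View pics/ab.png

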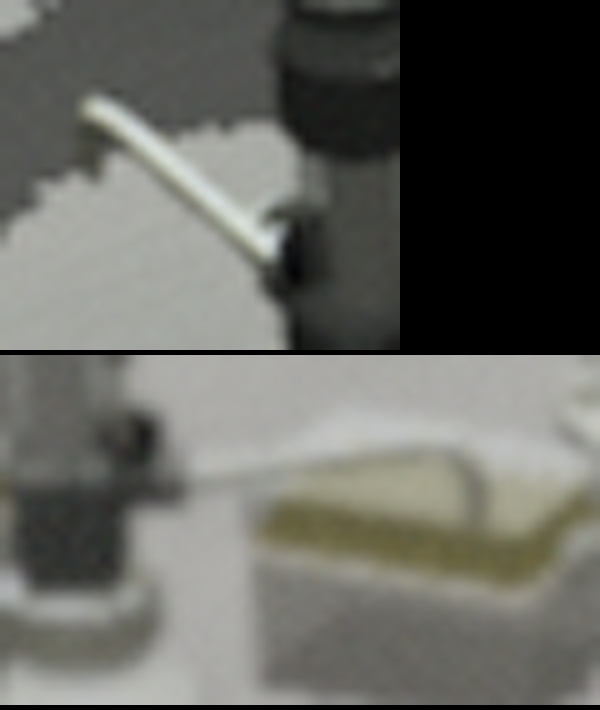

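Run:
```python
from fit import *
a=load("sc1.png");b=load("si1.png")
print(tri(a,(279.3,217),b,(302.5,147.3)))
print(onz(a,(279.2,217),195),onz(b,(302.5,147.3),195))
# cap_c
print(onz(b,(350,226),8))
s=ctrl.sense();T=toolT(s);print(T.round(3),s["time_s"])
th=-0.194; 
d=np.array([np.cos(th+np.pi/4),np.sin(th+np.pi/4)]);print(d)
```

```text
(array([ 544.9142603 , -185.43094192,  192.50608823]), np.float64(2.429082016718826))
[ 546.13977772 -187.04828188  195.        ] [ 544.06427401 -177.80527508  195.        ]
[378.26215249 -47.00970755   8.        ]
[[ 3.14000e-01  0.00000e+00  9.49000e-01  1.65040e+02]
 [-9.49000e-01 -0.00000e+00  3.14000e-01 -4.98400e+02]
 [ 0.00000e+00 -1.00000e+00  0.00000e+00  2.48306e+02]
 [ 0.00000e+00  0.00000e+00  0.00000e+00  1.00000e+00]] 1.3
[0.83016198 0.55752227]
```

```bash
cat >> h.py <<'E'
def go(P,xang):
    s=ctrl.sense();T=toolT(s);o=T[:3,:3].T@(np.array(P)-T[:3,3])
    cur=np.arctan2(T[1,0],T[0,0]); y=-(xang-cur); y=(y+np.pi)%(2*np.pi)-np.pi
    print("t",round(s["time_s"],2),"pos",s["eef_pos"].round(1),"xang",round(cur,3),"offset_m",(o/1000).round(4),"yaw",round(y,3)); return T
E
python3 -c "
from h import *
go([343,-154,225],-0.33);go([522,190,200],0.591)"
```

```text
t 1.3 pos [ 165.  -498.4  248.3] xang -1.251 offset_m [-0.271   0.0233  0.2772] yaw -0.921
t 1.3 pos [ 165.  -498.4  248.3] xang -1.251 offset_m [-0.5413  0.0483  0.5553] yaw -1.842
```

Request:
{"method": "jog_arm", "body": {"targets": [{"offset": [-0.015, 0.001, 0.015], "yaw": -0.05}, {"offset": [-0.035, 0.003, 0.036], "yaw": -0.12}, {"offset": [-0.058, 0.005, 0.059], "yaw": -0.2}, {"offset": [-0.081, 0.007, 0.083], "yaw": -0.28}, {"offset": [-0.104, 0.009, 0.107], "yaw": -0.355}, {"offset": [-0.127, 0.011, 0.13], "yaw": -0.43}, {"offset": [-0.15, 0.013, 0.154], "yaw": -0.51}, {"offset": [-0.173, 0.015, 0.177], "yaw": -0.59}, {"offset": [-0.196, 0.017, 0.2], "yaw": -0.67}, {"offset": [-0.22, 0.019, 0.225], "yaw": -0.75}, {"offset": [-0.243, 0.021, 0.249], "yaw": -0.83}, {"offset": [-0.266, 0.023, 0.273], "yaw": -0.905}]}}

```text
time_s: 2.3
eef_pos: [341.0, -158.5, 225.4]
ee_rot: [-0.697, 0.697, -0.12, 0.121]
force: [0.7, -0.3, 0.4]
grip_width: 0.998
```

```bash
python3 -c "
from h import *
go([522,190,200],0.591);print(ctrl.sense()['joints'])"
```

```text
t 2.3 pos [ 341.  -158.5  225.4] xang -0.342 offset_m [0.0535 0.0254 0.3891] yaw -0.933
[-7.49609051e-01 -2.00341071e-03  1.93261167e+00  2.13942043e-05
  1.21023809e+00 -4.07294435e-01]
```

Request:
{"method": "jog_arm", "body": {"targets": [{"offset": [0.003, 0.001, 0.018], "yaw": -0.045}, {"offset": [0.007, 0.004, 0.052], "yaw": -0.125}, {"offset": [0.012, 0.006, 0.088], "yaw": -0.21}, {"offset": [0.017, 0.008, 0.124], "yaw": -0.3}, {"offset": [0.022, 0.01, 0.16], "yaw": -0.385}, {"offset": [0.027, 0.013, 0.196], "yaw": -0.47}, {"offset": [0.032, 0.015, 0.232], "yaw": -0.56}, {"offset": [0.037, 0.018, 0.268], "yaw": -0.645}, {"offset": [0.042, 0.02, 0.304], "yaw": -0.73}, {"offset": [0.047, 0.022, 0.34], "yaw": -0.82}, {"offset": [0.051, 0.024, 0.372], "yaw": -0.895}, {"offset": [0.0535, 0.025, 0.389], "yaw": -0.933}]}}

```text
time_s: 3.3
eef_pos: [522.6, 192.9, 199.8]
ee_rot: [-0.676, 0.676, 0.208, -0.208]
force: [0.1, -0.2, 0.3]
grip_width: 1.002
```

```bash
python3 -c "
from fit import *
go([522,190,200],0.591)
c=cap('wrist','w1.png');print(proj(c,pts([572,209.2,-.195],88)).round(1))
s=cap('scene','sc2.png')"
```

```text
t 3.3 pos [522.6 192.9 199.8] xang 0.597 offset_m [-0.0022 -0.0002 -0.002 ] yaw 0.006
[[381.4 285.5]
 [309.7 218.3]
 [309.6 180.8]
 [367.8 124.5]
 [458.  223.5]]
```

View pics/w1.png

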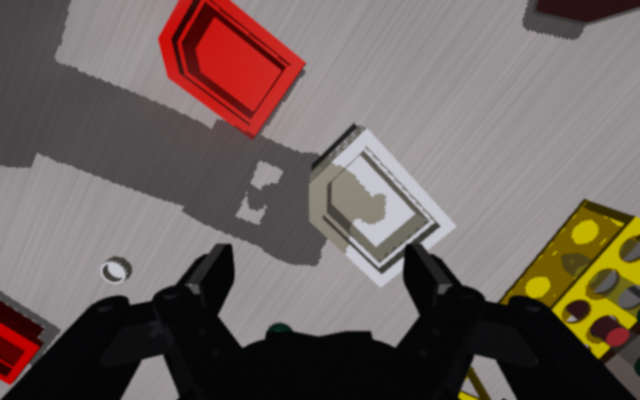

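```bash
python3 -c "
from fit import *
c=load('w1.png');crop(c,(290,110,470,300),4,'w1c.png')"
```

```text
(no output)
```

View pics/w1c.png

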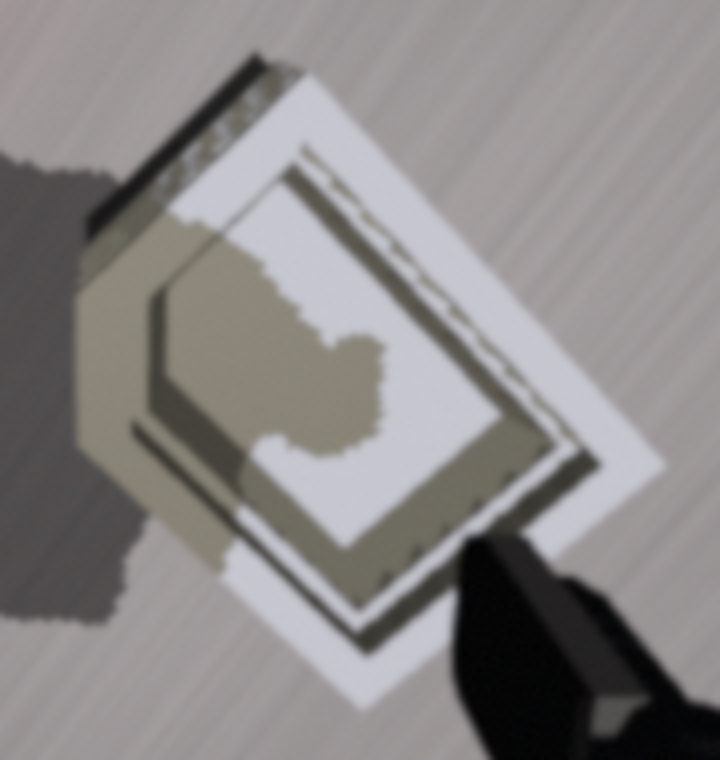

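```bash
python3 -c "
from fit import *
c=load('w1.png')
o=np.array([(362,710),(77,443),(77,290),(310,72),(665,463)])/4+np.array([290,110])
r=fit([(c,[0,1,2,3,4],o)],88,[572,209,-.195]);print(r.x.round(4),r.fun.round(1))
p=r.x
print(pts(p,88,np.array([[-43.8,-28.8],[55,40],[0,0]])).round(1), p[2]+np.pi/4)
"
```

```text
[ 5.728208e+02  2.070325e+02 -1.992000e-01] [-0.1  0.1 -0.2 -0.3 -0.2  0.6 -0.1 -0.7  0.7  0.5]
[[524.2 187.5  88. ]
 [634.6 235.4  88. ]
 [572.8 207.   88. ]] 0.5861843047696805
```

```bash
python3 -c "
from h import *
go([524,188,120],0.588);go([524,188,100],0.588)"
```

```text
t 3.4 pos [522.4 192.  199.7] xang 0.594 offset_m [-0.0009  0.0797 -0.0042] yaw 0.006
t 3.4 pos [522.4 192.  199.7] xang 0.594 offset_m [-0.0009  0.0997 -0.0042] yaw 0.006
```

Request:
{"method": "jog_arm", "body": {"targets": [{"offset": [-0.001, 0.01, -0.004], "yaw": 0.006}, {"offset": [-0.001, 0.025, -0.004], "yaw": 0.006}, {"offset": [-0.001, 0.04, -0.004], "yaw": 0.006}, {"offset": [-0.001, 0.055, -0.004], "yaw": 0.006}, {"offset": [-0.001, 0.068, -0.004], "yaw": 0.006}, {"offset": [-0.001, 0.078, -0.004], "yaw": 0.006}, {"offset": [-0.001, 0.08, -0.004], "yaw": 0.006}, {"offset": [-0.001, 0.08, -0.004], "yaw": 0.006}], "fingers": 0.035, "grip_force": 20}}

```text
time_s: 4.07
eef_pos: [523.5, 187.4, 119.2]
ee_rot: [-0.677, 0.677, 0.204, -0.205]
force: [-0.2, 0.3, -0.3]
grip_width: 0.412
```

```bash
python3 -c "
from fit import *
go([524,188,100],0.588)
c=cap('wrist','w2.png');print(proj(c,pts([572.8,207.3,-.198],88)).round(1), proj(c,[[524,188,88]]))
"
```

```text
t 4.07 pos [523.5 187.4 119.2] xang 0.587 offset_m [0.0007 0.0192 0.0002] yaw -0.001
[[410.2 350.8]
 [309.3 262.2]
 [308.7 209.6]
 [396.1 126.4]
 [522.6 267.9]] [[319.08500733 236.06160432]]
```

View pics/w2.png

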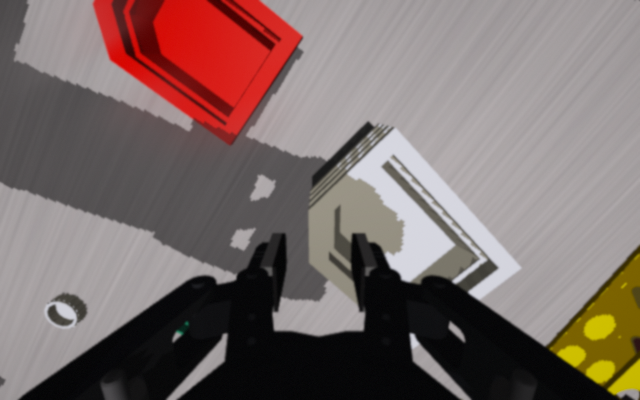

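Request:
{"method": "jog_arm", "body": {"targets": [{"offset": [0.0007, 0.006, 0], "yaw": 0}, {"offset": [0.0007, 0.012, 0], "yaw": 0}, {"offset": [0.0007, 0.017, 0], "yaw": 0}, {"offset": [0.0007, 0.0195, 0], "yaw": 0}, {"offset": [0.0007, 0.0195, 0], "yaw": 0}]}}

```text
time_s: 4.53
eef_pos: [524.2, 188.0, 99.7]
ee_rot: [-0.677, 0.677, 0.204, -0.205]
force: [-0.5, -0.1, -0.6]
grip_width: 0.414
```

Request:
{"method": "jog_arm", "body": {"targets": [{"offset": [0, 0, 0], "yaw": 0}, {"offset": [0, 0, 0], "yaw": 0}, {"offset": [0, 0, 0], "yaw": 0}, {"offset": [0, 0, 0], "yaw": 0}, {"offset": [0, 0, 0], "yaw": 0}], "fingers": 0.014}}

```text
time_s: 4.95
eef_pos: [524.2, 188.0, 99.9]
ee_rot: [-0.677, 0.677, 0.205, -0.205]
force: [0.5, -0.1, -0.3]
grip_width: 0.162
```

```bash
python3 -c "
from fit import *
go([524,188,100],0.588)
c=cap('wrist','w3.png');crop(c,(220,130,420,330),4,'w3c.png');b=cap('side','si3.png');crop(b,(190,190,330,320),5,'si3c.png');s=ctrl.sense();print(s['grip_width']*85.4,s['force'])
"
```

```text
t 4.95 pos [524.2 188.   99.9] xang 0.588 offset_m [-0.0002 -0.0001  0.0001] yaw -0.0
13.870773436077858 [-0.59443604 -0.8685811   0.88275191]
```

View pics/w3c.png

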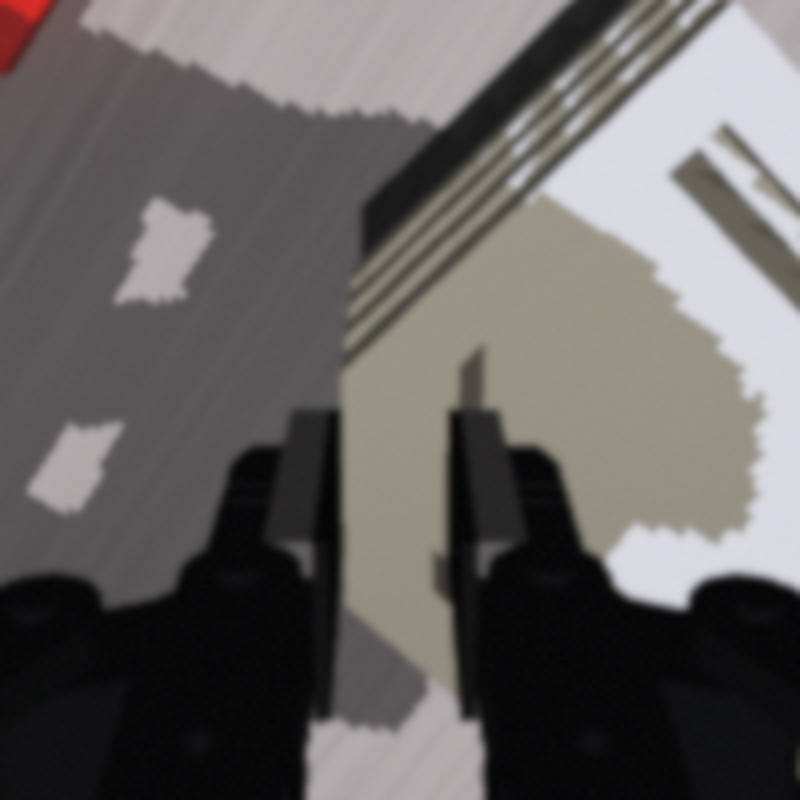

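View pics/si3c.png

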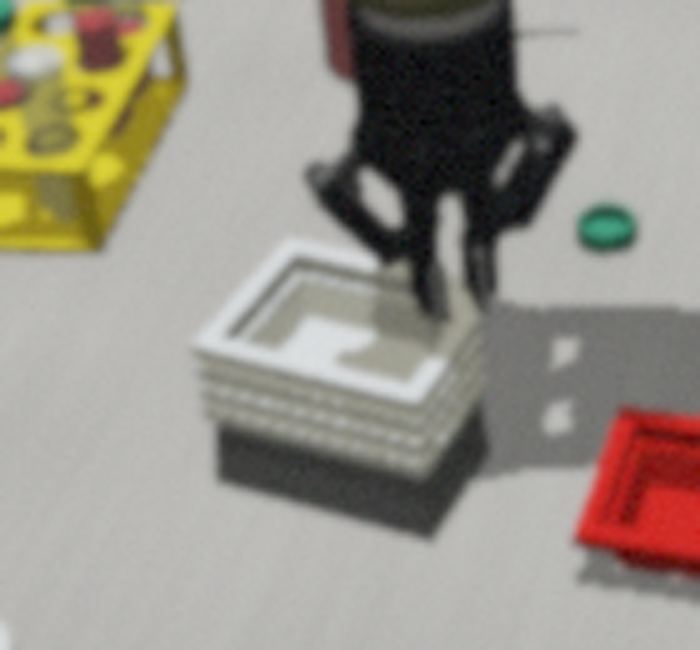

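Request:
{"method": "jog_arm", "body": {"targets": [{"offset": [0, 0, 0], "yaw": 0}, {"offset": [0, 0, 0], "yaw": 0}, {"offset": [0, 0, 0], "yaw": 0}, {"offset": [0, 0, 0], "yaw": 0}], "fingers": 0.0105, "grip_force": 20}}

```text
time_s: 5.38
eef_pos: [524.2, 188.0, 99.9]
ee_rot: [-0.677, 0.677, 0.204, -0.205]
force: [-0.7, -0.3, 2.1]
grip_width: 0.129
```

Request:
{"method": "jog_arm", "body": {"targets": [{"offset": [0, -0.0007, 0], "yaw": 0}, {"offset": [0, -0.0014, 0], "yaw": 0}, {"offset": [0, -0.002, 0], "yaw": 0}, {"offset": [0, -0.0027, 0], "yaw": 0}, {"offset": [0, -0.0034, 0], "yaw": 0}, {"offset": [0, -0.004, 0], "yaw": 0}, {"offset": [0, -0.004, 0], "yaw": 0}]}}

```text
time_s: 5.97
eef_pos: [524.1, 188.0, 103.9]
ee_rot: [-0.677, 0.677, 0.204, -0.205]
force: [-0.5, -0.9, -2.5]
grip_width: 0.131
```

```bash
python3 -c "
from fit import *
go([524,188,100],0.588)
c=cap('wrist','w4.png');crop(c,(220,130,420,330),4,'w4c.png');b=cap('side','si4.png');crop(b,(190,190,330,320),5,'si4c.png');s=ctrl.sense();print(s['grip_width']*85.4)
for i in range(3):
  cap('side'); print(ctrl.sense()['force'],ctrl.sense()['wrist_torque'])
"
```

```text
t 5.97 pos [524.1 188.  103.9] xang 0.588 offset_m [-0.0001  0.0039  0.    ] yaw -0.0
11.006069392336325
[-0.40119085  0.38136292 -1.42183995] [-0.07873547  0.13639152 -0.00220672]
[-0.0905876   0.19799572 -2.94009099] [0.0265209 0.2036719 0.0007386]
[-0.11575982 -0.29533622 -1.68943218] [-0.04038091  0.1769446  -0.02580616]
```

View pics/si4c.png

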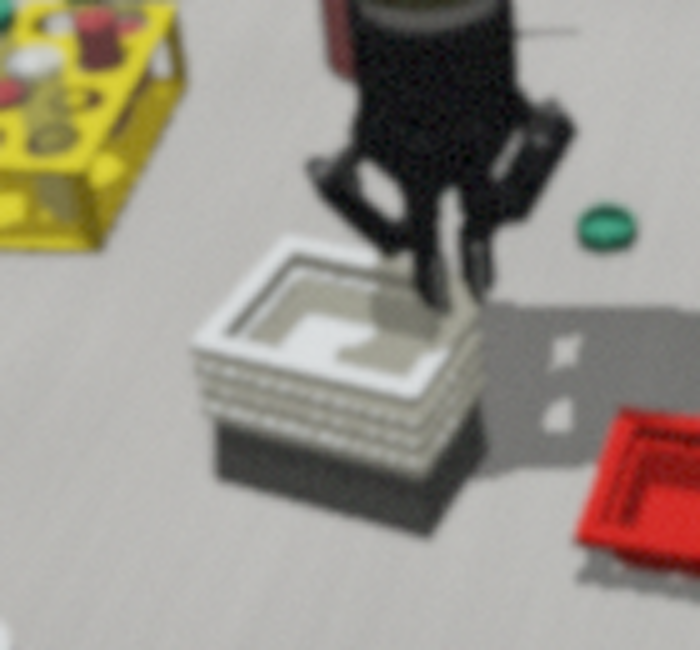

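View pics/w4c.png

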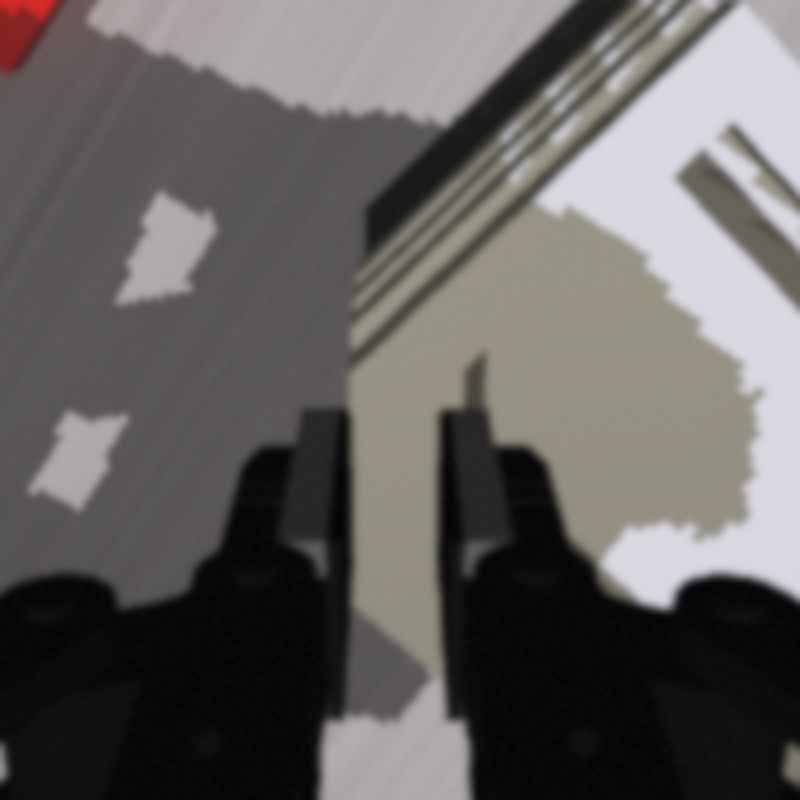

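Request:
{"method": "jog_arm", "body": {"targets": [{"offset": [0, -0.0007, 0], "yaw": 0}, {"offset": [0, -0.0014, 0], "yaw": 0}, {"offset": [0, -0.002, 0], "yaw": 0}, {"offset": [0, -0.0027, 0], "yaw": 0}, {"offset": [0, -0.003, 0], "yaw": 0}, {"offset": [0, -0.003, 0], "yaw": 0}]}}

```text
time_s: 6.72
eef_pos: [524.2, 188.0, 106.9]
ee_rot: [-0.677, 0.677, 0.204, -0.205]
force: [-0.1, -0.4, -1.8]
grip_width: 0.137
```

```bash
python3 -c "
from fit import *
go([524,188,100],0.588)
b=cap('side','si5.png');a=cap('scene','sc5.png')
a0=load('sc1.png');b0=load('si1.png');b3=load('si3.png')
def C(c,box,k):
  l,t,r,bb=box;return cv2.resize(np.ascontiguousarray(c['img'][t:bb,l:r,::-1]),None,fx=k,fy=k,interpolation=cv2.INTER_CUBIC)
B=(215,225,305,305);A=(370,190,425,250)
cv2.imwrite('pics/cmp.png',np.hstack([C(b3,B,4),C(b,B,4)]));cv2.imwrite('pics/cmpa.png',np.hstack([C(a0,A,7),C(a,A,7)]))
for i in range(2):
  cap('side'); print(ctrl.sense()['force'])
"
```

```text
t 6.72 pos [524.2 188.  106.9] xang 0.588 offset_m [-0.0001  0.0069  0.0001] yaw -0.0
[ 0.91524496  0.13978879 -2.97392528]
[-0.43038783 -0.69944939 -1.91893995]
```

View pics/cmp.png

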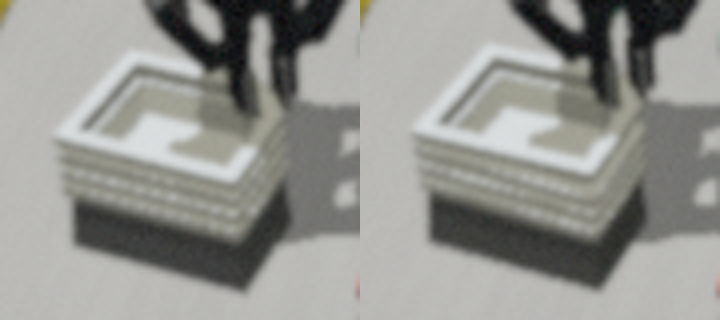

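View pics/cmpa.png

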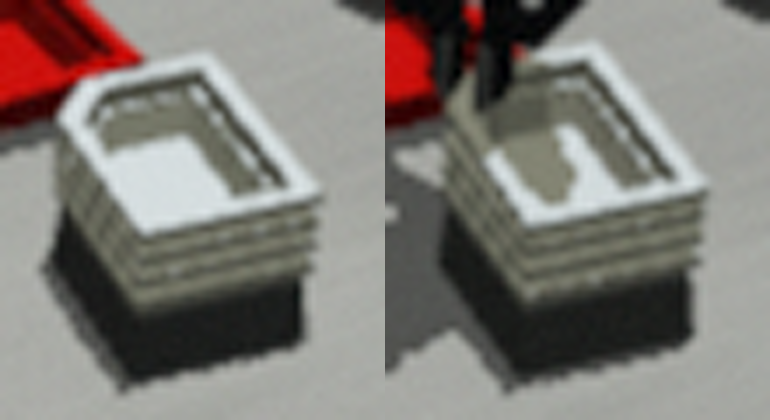

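```bash
python3 -c "
from fit import *
def C(c,box,k):
  l,t,r,bb=box;return cv2.resize(np.ascontiguousarray(c['img'][t:bb,l:r,::-1]),None,fx=k,fy=k,interpolation=cv2.INTER_CUBIC)
B=(220,235,300,305)
o=[C(load(f),B,9) for f in('si3.png','si5.png')]
for i,x in enumerate(o):
  for g in range(0,720,60): cv2.line(x,(g,0),(g,630),(0,255,255),1); cv2.line(x,(0,g),(720,g),(0,255,255),1)
  cv2.imwrite('pics/g%d.png'%i,x[:600])
"
```

```text
(no output)
```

View pics/g0.png

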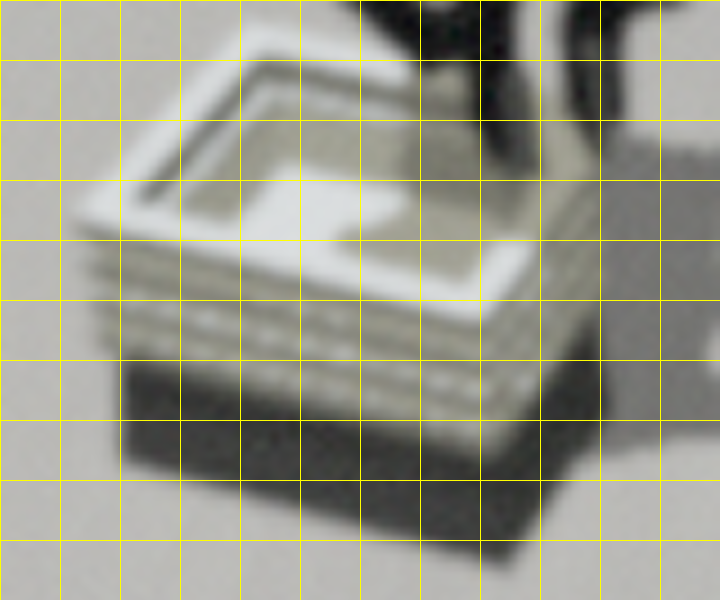

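View pics/g1.png

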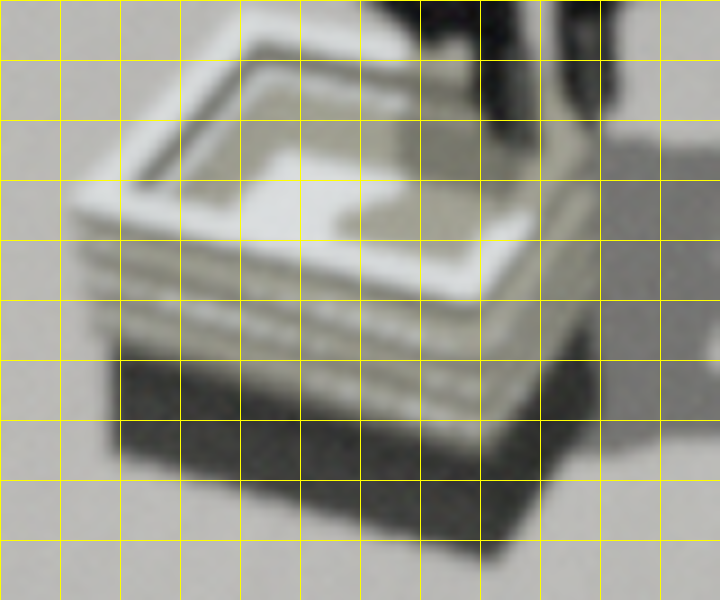

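```bash
cat > ecc.py <<'E'
from fit import *
def ecc(f0,f1,box,mode=cv2.MOTION_TRANSLATION):
    a,b=[cv2.cvtColor(np.ascontiguousarray(load(f)['img']),cv2.COLOR_RGB2GRAY).astype(np.float32) for f in(f0,f1)]
    l,t,r,bo=box; W=np.float32([[1,0,l],[0,1,t]])
    try: cc,W=cv2.findTransformECC(a[t:bo,l:r],b,W,mode,(3,200,1e-5),None,3)
    except cv2.error: return None
    return W[:,2].round(2)-[l,t],round(cc,4)
E
python3 -c "
from ecc import *
for n,bx in dict(base_left=(225,272,250,292),base_bot=(228,278,285,304),rack=(170,190,210,230),red=(300,270,370,310),linerB=(224,245,245,262),linerA=(238,232,256,250),linerC=(262,258,282,276)).items(): print('side',n,ecc('si3.png','si4.png',bx),ecc('si3.png','si5.png',bx))
for n,bx in dict(base=(385,228,420,250),baseR=(400,225,422,250),linerB=(405,208,420,224),linerA=(382,216,400,230),red=(355,180,375,200),burn=(410,165,440,190)).items(): print('scene',n,ecc('sc1.png','sc2.png',bx),ecc('sc2.png','sc5.png',bx))
c=load('si3.png');p=np.array([[572,207,40]]);
for d in np.eye(3)*3: print('side d3mm',proj(c,p+d)-proj(c,p), 'scene',proj(load('sc1.png'),p+d)-proj(load('sc1.png'),p))
"
```

```text
side base_left (array([-0.38000488, -0.26000977]), 0.9984) (array([-1.        , -0.98999023]), 0.997)
side base_bot (array([-0.3500061 , -0.20999146]), 0.9992) (array([-0.94999695, -0.52999878]), 0.9982)
side rack (array([-0.02000427,  0.02999878]), 0.9978) (array([-0.02000427,  0.02999878]), 0.9978)
side red (array([ 0.        , -0.04000854]), 0.9993) (array([ 0.01000977, -0.04000854]), 0.9993)
side linerB (array([-0.22999573, -0.52000427]), 0.9876) (array([-0.42999268, -1.57000732]), 0.9891)
side linerA (array([-0.25999451, -0.6499939 ]), 0.9933) (array([-0.36999512, -1.66999817]), 0.9942)
side linerC (array([-0.45999146, -0.97000122]), 0.9797) (array([-0.58999634, -2.08000183]), 0.9503)
scene base (array([ 0.04000854, -0.00999451]), 0.9996) (array([ 0.42999268, -0.27999878]), 0.996)
scene baseR (array([-0.01000977,  0.02000427]), 0.9997) (array([ 0.39001465, -0.25999451]), 0.9961)
scene linerB (array([ 0.        , -0.00999451]), 0.9969) (array([ 0.39001465, -1.        ]), 0.9878)
scene linerA (array([-0.04000854,  0.94999695]), 0.9245) (array([ 0.05999756, -1.36999512]), 0.9629)
scene red (array([ 0.04000854, -0.02000427]), 0.9985) (array([-0.41000366,  0.32000732]), 0.7276)
scene burn (array([-0.02999878, -0.00999451]), 0.9981) (array([-0.04000854, -0.00999451]), 0.9984)
side d3mm [[-1.16925881 -0.1213162 ]] scene [[0.5314564  0.47576641]]
side d3mm [[-0.36332452  0.80453083]] scene [[ 0.73630785 -0.28202701]]
side d3mm [[-0.11163689 -0.92723166]] scene [[ 0.05520126 -0.71344367]]
```

Request:
{"method": "jog_arm", "body": {"targets": [{"offset": [0, 0.001, 0], "yaw": 0}, {"offset": [0, 0.0025, 0], "yaw": 0}, {"offset": [0, 0.004, 0], "yaw": 0}, {"offset": [0, 0.0055, 0], "yaw": 0}, {"offset": [0, 0.007, 0], "yaw": 0}, {"offset": [0, 0.0075, 0], "yaw": 0}, {"offset": [0, 0.0075, 0], "yaw": 0}]}}

```text
time_s: 7.5
eef_pos: [524.4, 187.9, 99.8]
ee_rot: [-0.677, 0.677, 0.205, -0.205]
force: [1.0, -2.3, 4.5]
grip_width: 0.128
```

Request:
{"method": "jog_arm", "body": {"targets": [{"offset": [0, 0, 0], "yaw": 0}, {"offset": [0, 0, 0], "yaw": 0}, {"offset": [0, 0, 0], "yaw": 0}], "fingers": 0.014}}

```text
time_s: 7.75
eef_pos: [524.3, 188.0, 99.6]
ee_rot: [-0.677, 0.677, 0.205, -0.205]
force: [0.6, -0.3, 0.3]
grip_width: 0.162
```

```bash
python3 -c "
from ecc import *
go([524,188,100],0.588)
cap('side','si6.png');cap('scene','sc6.png')
c=cap('wrist','w6.png');crop(c,(220,130,420,330),4,'w6c.png')
for n,bx in dict(base_left=(225,272,250,292),base_bot=(228,278,285,304),linerB=(224,245,245,262),linerA=(238,232,256,250),linerC=(262,258,282,276)).items(): print('side',n,ecc('si3.png','si6.png',bx))
for n,bx in dict(base=(385,228,420,250),baseR=(400,225,422,250),linerB=(405,208,420,224),linerA=(382,216,400,230)).items(): print('scene',n,ecc('sc2.png','sc6.png',bx))
"
```

```text
t 7.75 pos [524.3 188.   99.6] xang 0.588 offset_m [-0.0002 -0.0004  0.0001] yaw -0.0
side base_left (array([-0.63000488, -0.13000488]), 0.9992)
side base_bot (array([-0.63000488, -0.02999878]), 0.9993)
side linerB (array([-0.30000305, -0.74000549]), 0.9877)
side linerA (array([-0.69999695, -0.25999451]), 0.9861)
side linerC (array([-0.57998657, -0.13000488]), 0.9821)
scene base (array([0.25      , 0.19999695]), 0.999)
scene baseR (array([0.25, 0.25]), 0.9989)
scene linerB (array([ 0.1499939 , -0.22999573]), 0.9865)
scene linerA (array([-0.20001221, -0.46000671]), 0.977)
```

View pics/w6c.png

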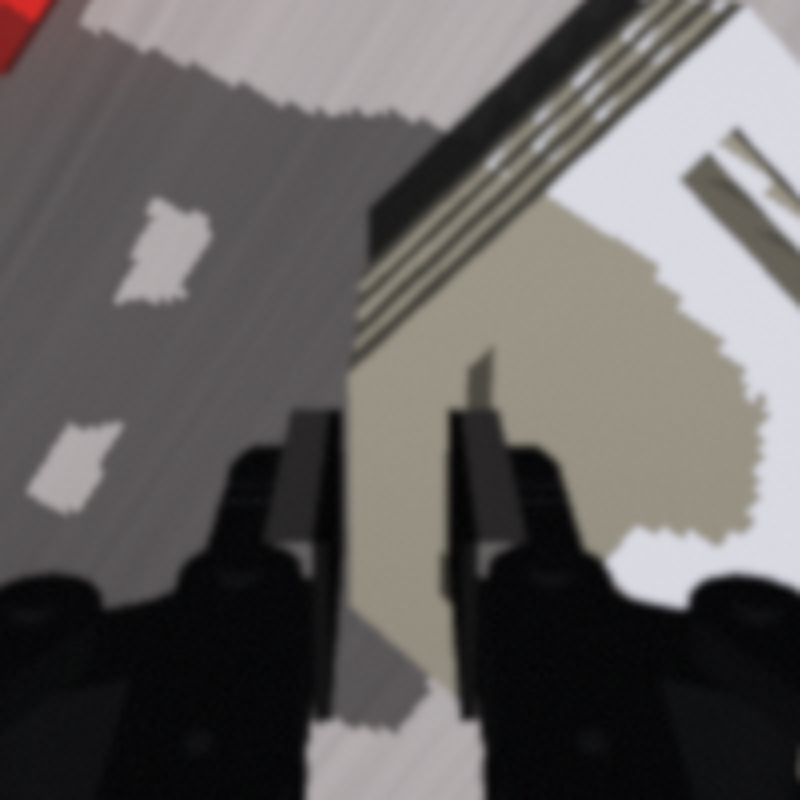

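Request:
{"method": "jog_arm", "body": {"targets": [{"offset": [0.0007, -0.002, 0], "yaw": 0}, {"offset": [0.0007, -0.002, 0], "yaw": 0}, {"offset": [0.0007, -0.002, 0], "yaw": 0}], "fingers": 0.0125}}

```text
time_s: 8.15
eef_pos: [524.7, 188.3, 101.6]
ee_rot: [-0.677, 0.677, 0.204, -0.205]
force: [-1.0, -0.3, 0.1]
grip_width: 0.146
```

Request:
{"method": "jog_arm", "body": {"targets": [{"offset": [0, 0, 0], "yaw": 0}, {"offset": [0, 0, 0], "yaw": 0}, {"offset": [0, 0, 0], "yaw": 0}], "fingers": 0.0118}}

```text
time_s: 8.4
eef_pos: [524.7, 188.3, 101.6]
ee_rot: [-0.677, 0.677, 0.204, -0.205]
force: [-0.5, -0.1, -0.4]
grip_width: 0.143
```

Request:
{"method": "jog_arm", "body": {"targets": [{"offset": [0, 0, 0], "yaw": 0}, {"offset": [0, 0, 0], "yaw": 0}, {"offset": [0, 0, 0], "yaw": 0}], "fingers": 0.0112}}

```text
time_s: 8.65
eef_pos: [524.7, 188.3, 101.6]
ee_rot: [-0.677, 0.677, 0.204, -0.205]
force: [0.1, -1.4, 0.2]
grip_width: 0.132
```

```bash
cat > gw.py <<'E'
from h import *
v=[]
for i in range(4): cap('side'); v.append(ctrl.sense()['grip_width']*85.4)
print(np.round(v,2),np.mean(v).round(2),ctrl.sense()['force'].round(1),ctrl.sense()['time_s'])
E
python3 gw.py; python3 -c "
from ecc import *
c=cap('wrist','w7.png');crop(c,(250,180,390,300),6,'w7c.png')"
```

```text
[11.46 11.12 11.5  11.54] 11.4 [-1.2 -0.5 -0.1] 8.85
```

View pics/w7c.png

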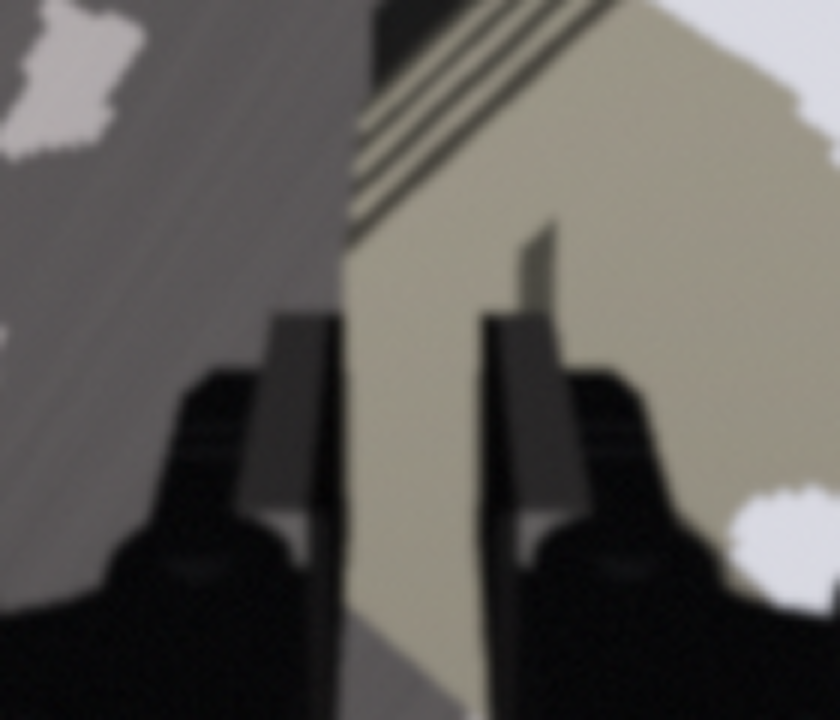

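Request:
{"method": "jog_arm", "body": {"targets": [{"offset": [0, -0.001, 0], "yaw": 0}, {"offset": [0, -0.002, 0], "yaw": 0}, {"offset": [0, -0.003, 0], "yaw": 0}, {"offset": [0, -0.004, 0], "yaw": 0}, {"offset": [0, -0.004, 0], "yaw": 0}]}}

```text
time_s: 9.32
eef_pos: [524.7, 188.4, 105.8]
ee_rot: [-0.677, 0.677, 0.205, -0.205]
force: [-0.1, 0.1, -1.6]
grip_width: 0.135
```

```bash
cat > rel.py <<'E'
from ecc import *
import sys
k=sys.argv[1]
cap('side',f'si{k}.png');cap('scene',f'sc{k}.png')
J={}
def solve(Ps,s,c):
    P=np.array([Ps],float);rows=[];
    for f,r in(('si3.png',s),('sc2.png',c)):
        cc=load(f);Jm=np.array([(proj(cc,P+d)-proj(cc,P))[0] for d in np.eye(3)]).T; rows.append(Jm)
    if s is None or c is None: return None
    y=np.r_[s[0],c[0]]; x,res,_,_=np.linalg.lstsq(np.vstack(rows),y,rcond=None); return x.round(1),s[1],c[1],np.sqrt(res).round(2)
E3=lambda n,a,b,P: print(n,solve(P,ecc('si3.png',f'si{k}.png',a),ecc('sc2.png',f'sc{k}.png',b)))
E3('base',(228,278,285,304),(390,228,422,250),(590,215,15))
E3('linerB',(224,245,245,262),(405,208,420,224),(638,245,88))
E3('linerA',(238,232,256,250),(382,216,400,230),(625,155,88))
E3('linerC',(262,258,282,276),(385,175,405,205),(520,262,88))
go([524,188,100],0.588)
E
python3 rel.py 8; python3 gw.py
```

```text
base (array([ 1.3, -0.2, -0. ]), 0.9991, 0.999, array([0.03]))
linerB (array([1.2, 0.1, 1.2]), 0.9837, 0.9821, array([0.26]))
linerA (array([0.7, 0.2, 2. ]), 0.992, 0.9706, array([0.02]))
linerC (array([ 9.5, -4.4, -5.9]), 0.969, 0.2091, array([5.21]))
t 9.42 pos [524.7 188.3 105.6] xang 0.588 offset_m [-0.0007  0.0056  0.0001] yaw -0.0
[11.91 11.19 11.57 11.62] 11.57 [-0.  -0.4 -0.4] 9.6167
```

Request:
{"method": "jog_arm", "body": {"targets": [{"offset": [0, -0.001, 0], "yaw": 0}, {"offset": [0, -0.002, 0], "yaw": 0}, {"offset": [0, -0.003, 0], "yaw": 0}, {"offset": [0, -0.004, 0], "yaw": 0}, {"offset": [0, -0.004, 0], "yaw": 0}]}}

```text
time_s: 10.03
eef_pos: [524.9, 188.3, 110.0]
ee_rot: [-0.677, 0.677, 0.205, -0.205]
force: [-0.4, -0.0, -0.0]
grip_width: 0.135
```

```bash
python3 rel.py 9; python3 gw.py;python3 -c "
from ecc import *
crop(load('si9.png'),(190,190,330,320),5,'si9c.png')
c=cap('wrist','w9.png');crop(c,(250,180,390,300),5,'w9c.png')"
```

```text
base (array([ 1.2, -0.4, -0.3]), 0.9994, 0.9989, array([0.01]))
linerB (array([1.1, 0.1, 5.4]), 0.9837, 0.9756, array([0.14]))
linerA (array([0.5, 0.1, 6.8]), 0.9895, 0.9493, array([0.18]))
linerC (array([ -1.8, -11.1,   3.6]), 0.9598, 0.2265, array([6.22]))
t 10.13 pos [524.8 188.3 109.7] xang 0.588 offset_m [-0.0008  0.0097  0.0002] yaw -0.0
[11.44 11.37 11.55 11.53] 11.47 [ 0.3 -0.4 -0.3] 10.3333
```

View pics/si9c.png

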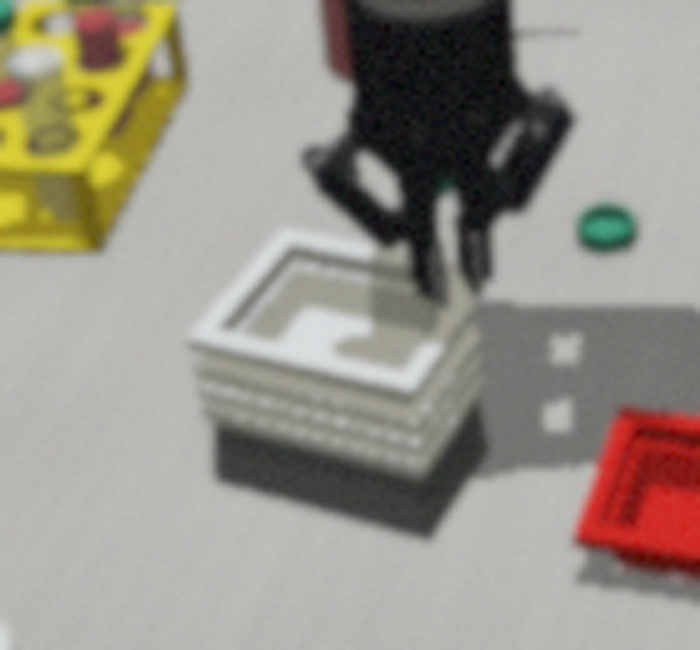

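View pics/w9c.png

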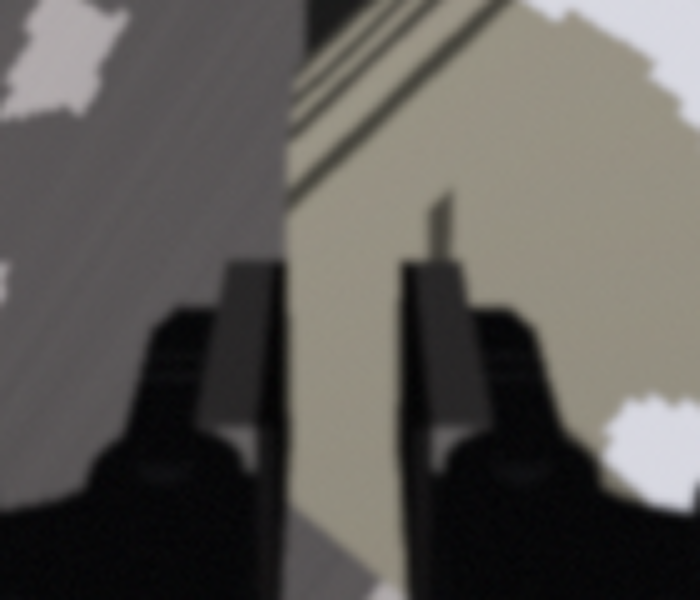

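Request:
{"method": "jog_arm", "body": {"targets": [{"offset": [0, 0.002, 0], "yaw": 0}, {"offset": [0, 0.004, 0], "yaw": 0}, {"offset": [0, 0.006, 0], "yaw": 0}, {"offset": [0, 0.008, 0], "yaw": 0}, {"offset": [0, 0.0095, 0], "yaw": 0}, {"offset": [0, 0.0095, 0], "yaw": 0}]}}

```text
time_s: 10.88
eef_pos: [524.5, 188.1, 100.2]
ee_rot: [-0.676, 0.677, 0.204, -0.206]
force: [-2.7, -3.0, 3.8]
grip_width: 0.131
```

Request:
{"method": "jog_arm", "body": {"targets": [{"offset": [0, 0, 0], "yaw": 0}, {"offset": [0, 0, 0], "yaw": 0}, {"offset": [0, 0, 0], "yaw": 0}], "fingers": 0.014}}

```text
time_s: 11.13
eef_pos: [524.5, 188.1, 100.1]
ee_rot: [-0.677, 0.677, 0.204, -0.205]
force: [0.9, 0.3, 0.0]
grip_width: 0.162
```

```bash
python3 rel.py 10
```

```text
base (array([ 1.3, -0.1, -0.2]), 0.9993, 0.999, array([0.02]))
linerB (array([ 0.7, -1. ,  3.6]), 0.9833, 0.9803, array([0.09]))
linerA (array([ 1.3, -0.2,  2.1]), 0.9786, 0.9739, array([0.8]))
linerC (array([ 11. , -15. , -16.4]), 0.9761, 0.1764, array([3.9]))
t 11.23 pos [524.5 188.2 100.1] xang 0.588 offset_m [-0.0005  0.0001  0.0002] yaw -0.0
```

```bash
python3 -c "
from fit import *
go([524.5,188,125],0.588);go([631.8,216,125],0.588)"
```

```text
t 11.23 pos [524.5 188.2 100.1] xang 0.588 offset_m [-0.0002 -0.0249 -0.0001] yaw -0.0
t 11.23 pos [524.5 188.2 100.1] xang 0.588 offset_m [ 0.1047 -0.0251 -0.0363] yaw -0.0
```

Request:
{"method": "jog_arm", "body": {"targets": [{"offset": [0, -0.012, 0], "yaw": 0}, {"offset": [0, -0.028, 0], "yaw": 0}, {"offset": [0.01, -0.032, -0.003], "yaw": 0}, {"offset": [0.035, -0.032, -0.012], "yaw": 0}, {"offset": [0.065, -0.032, -0.023], "yaw": 0}, {"offset": [0.092, -0.03, -0.032], "yaw": 0}, {"offset": [0.105, -0.025, -0.036], "yaw": 0}, {"offset": [0.105, -0.018, -0.036], "yaw": 0}, {"offset": [0.105, -0.012, -0.036], "yaw": 0}, {"offset": [0.105, -0.01, -0.036], "yaw": 0}], "fingers": 0}}

```text
time_s: 12.07
eef_pos: [631.8, 216.3, 109.4]
ee_rot: [-0.677, 0.677, 0.204, -0.205]
force: [2.3, 0.0, 2.2]
grip_width: 0.127
```

```bash
python3 -c "
from h import *
go([631.8,216,104.5],0.588)
c=cap('wrist','w11.png');crop(c,(150,80,490,340),2,'w11c.png');print(ctrl.sense()['force'])"
```

```text
t 12.07 pos [631.8 216.3 109.4] xang 0.588 offset_m [-0.0001  0.0049 -0.0003] yaw -0.0
[ 1.21308066  0.40355699 -0.26738619]
```

View pics/w11c.png

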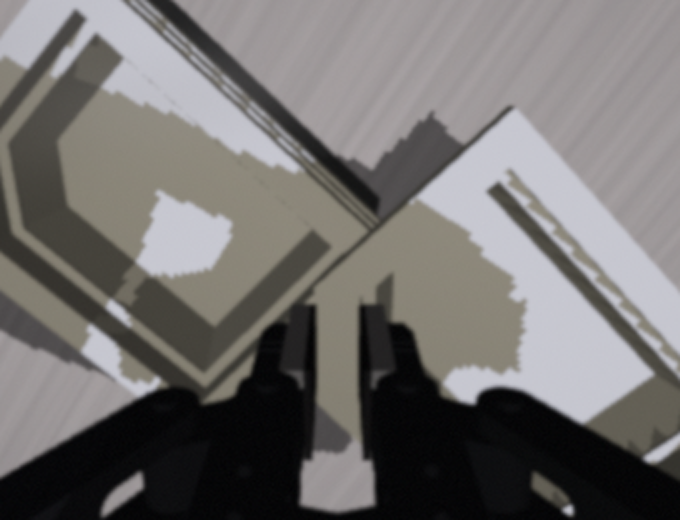

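```bash
python3 rel.py 11; python3 -c "
from ecc import *
A=load('si11.png')['img'][190:320,170:330,::-1];B=load('sc11.png')['img'][150:280,340:500,::-1]
cv2.imwrite('pics/x.png',np.vstack([cv2.resize(np.hstack([A,B]),None,fx=2.5,fy=2.5,interpolation=cv2.INTER_CUBIC)]))"
```

```text
base (array([-1.8, -4.7, -3.3]), 0.9464, 0.7408, array([0.56]))
linerB None
linerA None
linerC None
t 12.22 pos [631.  216.4 109.7] xang 0.588 offset_m [-0.1047  0.0101  0.0358] yaw -0.0
```

View pics/x.png

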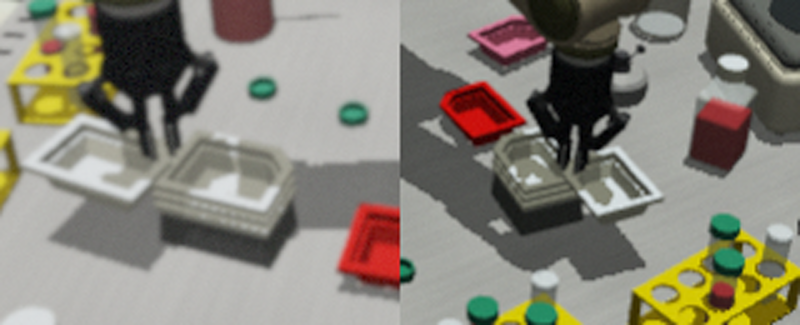

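Request:
{"method": "jog_arm", "body": {"targets": [{"offset": [0, -0.012, 0], "yaw": 0}, {"offset": [0, -0.026, 0], "yaw": 0}, {"offset": [-0.01, -0.03, 0.003], "yaw": 0}, {"offset": [-0.035, -0.03, 0.012], "yaw": 0}, {"offset": [-0.065, -0.03, 0.023], "yaw": 0}, {"offset": [-0.092, -0.03, 0.032], "yaw": 0}, {"offset": [-0.105, -0.03, 0.036], "yaw": 0}, {"offset": [-0.105, -0.03, 0.036], "yaw": 0}]}}

```text
time_s: 12.88
eef_pos: [521.3, 187.8, 141.3]
ee_rot: [-0.677, 0.677, 0.203, -0.207]
force: [-0.4, -1.2, -0.8]
grip_width: 0.125
```

```bash
python3 rel.py 12; python3 -c "
from ecc import *
A=load('si12.png')['img'][190:320,170:330,::-1];B=load('sc12.png')['img'][150:280,340:500,::-1]
cv2.imwrite('pics/x12.png',np.vstack([cv2.resize(np.hstack([A,B]),None,fx=2.5,fy=2.5,interpolation=cv2.INTER_CUBIC)]))
c=cap('wrist','w12.png');crop(c,(220,90,600,370),2,'w12c.png');print(ctrl.sense()['grip_width'])"
```

```text
base (array([-2.6, -1.4, -0.8]), 0.9961, 0.994, array([0.39]))
linerB (array([ 12.9, -13.4,   2. ]), 0.2855, 0.6458, array([1.4]))
linerA None
linerC (array([-16. ,  26.7, -11.9]), 0.6275, 0.2091, array([3.22]))
t 12.98 pos [524.1 188.2 141.2] xang 0.588 offset_m [-0.0001  0.0412 -0.0001] yaw -0.0
0.12533767233747758
```

View pics/x12.png

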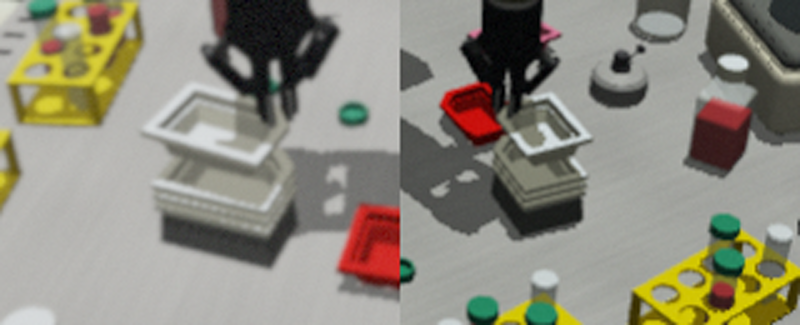

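View pics/w12c.png

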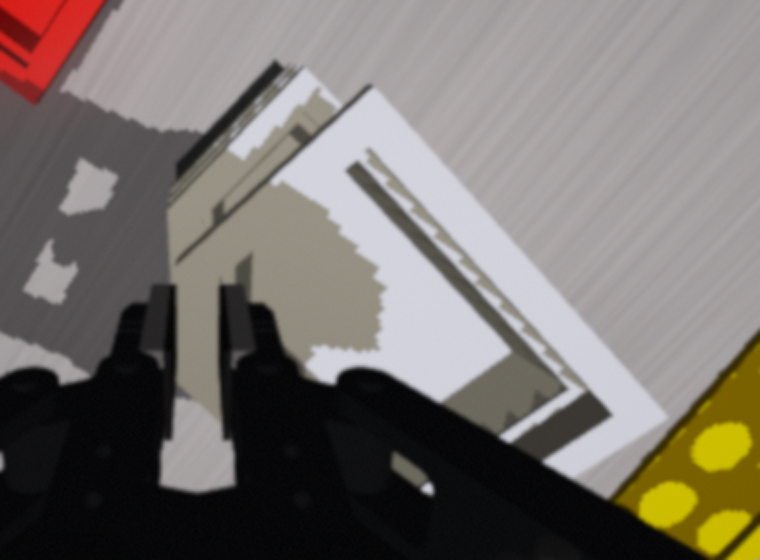

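```bash
python3 -c "
from ecc import *
c=load('w12.png')
o=np.array([(177,262),(372,86),(667,417)])/2+np.array([220,90])
for z in (127,129,131):
  r=fit([(c,[2,3,4],o)],z,[572,207,-.2]);print(z,r.x.round(3),r.fun.round(1))
o=np.array([(168,208),(305,66)])/2+np.array([220,90])
for q,z in zip(o,(75,75)): print('stack rim',onz(c,q,z).round(1))
print('nominal',pts([572.8,207.3,-.198],75).round(1))
for bx in ((228,278,262,300),(222,270,250,292),(250,285,285,304)): print(ecc('si3.png','si12.png',bx))
for bx in ((400,228,422,250),(385,235,420,250),(405,215,425,240)): print(ecc('sc2.png','sc12.png',bx))
B=load('si12.png');crop(B,(215,210,305,300),7,'si12c.png')
B=load('sc12.png');crop(B,(370,180,430,250),8,'sc12c.png')
"
```

```text
127 [ 5.76451e+02  2.06549e+02 -2.10000e-01] [ 3.2  3.7  4.6  1.7 -9.2 -8.5]
129 [ 5.75512e+02  2.06645e+02 -2.11000e-01] [ 1.8  4.   4.7  0.7 -7.7 -7.2]
131 [ 5.74577e+02  2.06736e+02 -2.13000e-01] [ 0.3  4.3  4.7 -0.3 -6.1 -5.7]
stack rim [507.3 195.8  75. ]
stack rim [518.1 260.4  75. ]
nominal [[622.8 151.4  75. ]
 [528.7 170.3  75. ]
 [509.8 198.5  75. ]
 [522.8 263.2  75. ]
 [640.5 239.6  75. ]]
(array([1.28999329, 0.02999878]), 0.9982)
(array([1.36999512, 0.17999268]), 0.9979)
(array([ 1.52999878, -0.29000854]), 0.998)
(array([-0.55999756,  0.        ]), 0.9939)
(array([-0.72000122,  0.32000732]), 0.9939)
(array([-0.58999634, -0.33999634]), 0.9373)
```

View pics/si12c.png

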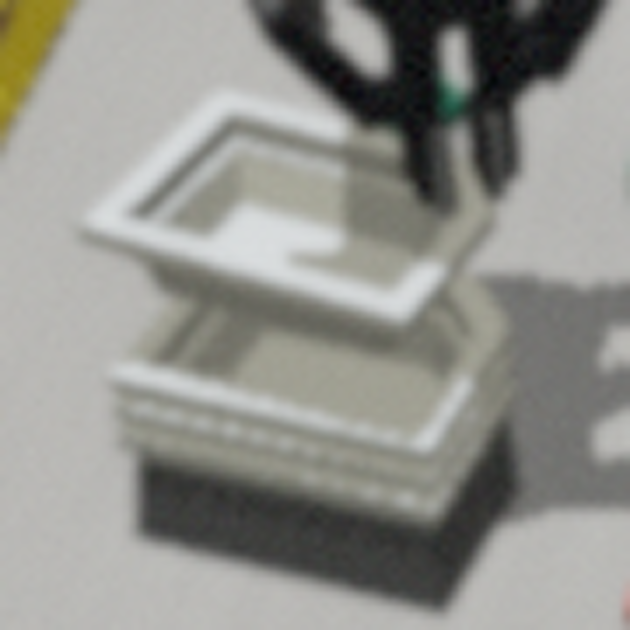

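View pics/sc12c.png

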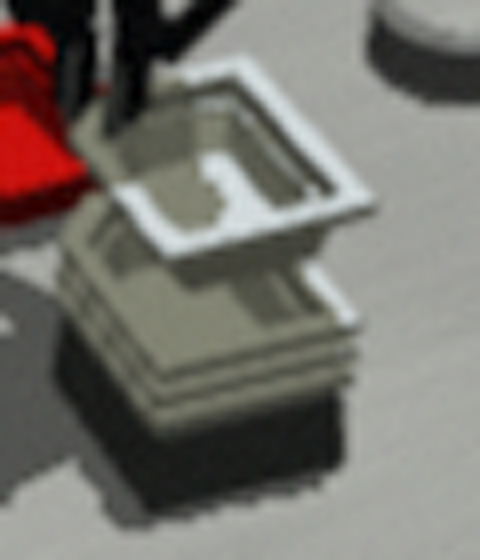

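```bash
cat > f6.py <<'E'
from ecc import *
Lb=np.c_[L,np.full(5,34.)]
def P6(p): return R.from_rotvec(p[3:]).apply(Lb)+p[:3]
def fit6(obs,p0,w=None):
    return least_squares(lambda p:np.concatenate([(proj(c,P6(p))[m]-np.array(o)).ravel()*k for c,m,o,k in obs]),p0,loss='soft_l1')
E
python3 -c "
from f6 import *
s=load('si12.png');a=load('sc12.png');w=load('w12.png')
f=lambda x,k,o:np.array(x)/k+np.array(o)
obs=[(s,[0,4,3,2],f([(222,92),(82,232),(405,325),(492,228)],7,(215,210)),1),(a,[0,4,3],f([(175,260),(380,205),(243,58)],8,(370,180)),1),(w,[2,3,4],f([(177,262),(372,86),(667,417)],2,(220,90)),1)]
r=fit6(obs,[573,207,95,0,0,-.2]);print(r.x.round(3));print(r.fun.reshape(-1,2).round(1).tolist())
print(P6(r.x).round(1)); print(R.from_rotvec(r.x[3:]).apply([0,0,1]))
# stack rim, 3 dof + base
obs=[(s,[4,3],f([(112,378),(428,452)],7,(215,210))),(a,[4,0],f([(362,325),(170,378)],8,(370,180))),(w,[2,3],f([(168,208),(305,66)],2,(220,90)))]
r=fit(obs,75,[572,207,-.2]);print('stack',r.x.round(3),r.fun.round(1))
J=[]
for c in (s,a):
  P=np.array([[590,215,15.]]);J.append(np.array([(proj(c,P+d)-proj(c,P))[0] for d in np.eye(3)]).T[:, :2])
print(np.linalg.lstsq(np.vstack(J),np.array([1.4,0.0,-.6,0.05]),rcond=None))
"
```

```text
[ 5.77061e+02  2.08303e+02  9.48670e+01  7.10000e-02 -7.90000e-02
 -2.03000e-01]
[[-2.1, -0.2], [-2.6, -1.8], [-2.1, -0.5], [-1.5, -1.8], [-1.4, 0.7], [-0.6, 0.1], [0.3, 0.7], [-0.4, -0.4], [-0.2, -0.1], [0.0, -0.2]]
[[623.8 150.  129.4]
 [530.1 169.5 122.6]
 [511.4 197.9 122.7]
 [524.5 262.4 127.9]
 [641.6 237.9 136.5]]
[-0.08588049 -0.06228904  0.99435638]
stack [ 5.70014e+02  2.07013e+02 -1.55000e-01] [-1.7 -0.7 -0.5 -0.9 -0.  -0.6 -1.2 -0.8  0.1  0.5 -0.2 -0.8]
(array([-2.77847445, -0.91630207]), array([0.24721606]), np.int32(2), array([0.50358772, 0.33751211]))
```

```bash
python3 -c "
from h import *
go([518.2,186,110],0.618)"
```

```text
t 13.03 pos [524.5 188.2 140.9] xang 0.588 offset_m [-0.0064  0.0309  0.0017] yaw -0.03
```

Request:
{"method": "jog_arm", "body": {"targets": [{"offset": [-0.004, 0, 0.001], "yaw": -0.03}, {"offset": [-0.006, 0.003, 0.0015], "yaw": -0.03}, {"offset": [-0.006, 0.008, 0.0015], "yaw": -0.03}, {"offset": [-0.006, 0.013, 0.0015], "yaw": -0.03}, {"offset": [-0.006, 0.018, 0.0015], "yaw": -0.03}, {"offset": [-0.006, 0.023, 0.0015], "yaw": -0.03}, {"offset": [-0.006, 0.026, 0.0015], "yaw": -0.03}, {"offset": [-0.006, 0.028, 0.0015], "yaw": -0.03}, {"offset": [-0.006, 0.028, 0.0015], "yaw": -0.03}]}}

```text
time_s: 13.78
eef_pos: [518.5, 186.1, 112.4]
ee_rot: [-0.673, 0.674, 0.214, -0.216]
force: [-0.5, -0.5, -0.0]
grip_width: 0.129
```

```bash
python3 rel.py 13; python3 -c "
from ecc import *
A=load('si13.png')['img'][190:320,200:330,::-1];B=load('sc13.png')['img'][160:260,350:450,::-1]
cv2.imwrite('pics/x13.png',np.hstack([cv2.resize(A,(400,400),interpolation=cv2.INTER_CUBIC),cv2.resize(B,(400,400),interpolation=cv2.INTER_CUBIC)]))
print(ctrl.sense()['force'])"
```

```text
base (array([-3.4, -0.2,  0.4]), 0.9963, 0.9983, array([0.28]))
linerB None
linerA None
linerC None
t 13.88 pos [518.7 186.2 113. ] xang 0.618 offset_m [ 0.0054  0.013  -0.0015] yaw 0.03
[ 0.1509843  -0.25483149 -0.93301062]
```

View pics/x13.png

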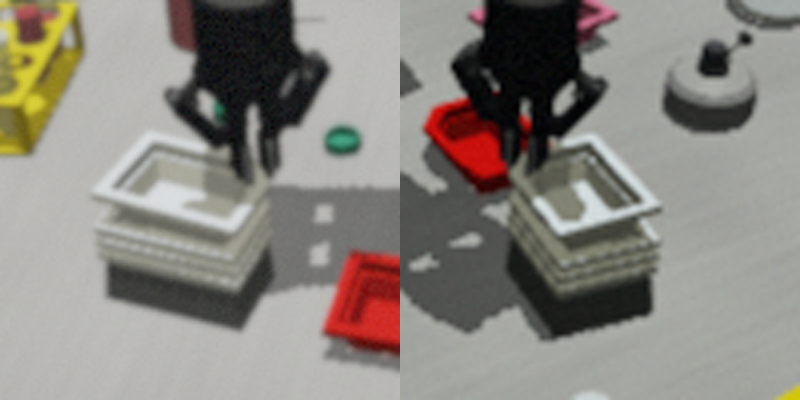

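Request:
{"method": "jog_arm", "body": {"targets": [{"offset": [0, 0.002, 0], "yaw": 0}, {"offset": [0, 0.004, 0], "yaw": 0}, {"offset": [0, 0.004, 0], "yaw": 0}]}}

```text
time_s: 14.13
eef_pos: [518.6, 186.1, 108.7]
ee_rot: [-0.673, 0.674, 0.214, -0.216]
force: [0.0, 0.4, -0.4]
grip_width: 0.13
```

Request:
{"method": "jog_arm", "body": {"targets": [{"offset": [0, 0, 0], "yaw": 0}, {"offset": [0, 0, 0], "yaw": 0}, {"offset": [0, 0, 0], "yaw": 0}, {"offset": [0, 0, 0], "yaw": 0}], "fingers": 0.016}}

```text
time_s: 14.47
eef_pos: [518.7, 186.1, 108.8]
ee_rot: [-0.673, 0.674, 0.214, -0.216]
force: [0.9, -0.2, 1.5]
grip_width: 0.19
```

```bash
python3 rel.py 14; python3 -c "
from ecc import *
A=load('si14.png')['img'][190:320,200:330,::-1];B=load('sc14.png')['img'][160:260,350:450,::-1]
cv2.imwrite('pics/x14.png',np.hstack([cv2.resize(A,(400,400),interpolation=cv2.INTER_CUBIC),cv2.resize(B,(400,400),interpolation=cv2.INTER_CUBIC)]))
c=cap('wrist','w14.png');crop(c,(200,110,540,380),2,'w14c.png')
print(ctrl.sense()['force'])"
```

```text
base (array([-3.3, -0.2,  0.5]), 0.9963, 0.9983, array([0.27]))
linerB (array([-4.7,  0.1,  3.4]), 0.9837, 0.9709, array([0.31]))
linerA (array([-4.9, -0. ,  4.5]), 0.9802, 0.9493, array([0.53]))
linerC (array([  2.3, -11.9, -12.5]), 0.9727, 0.2819, array([2.88]))
t 14.57 pos [518.6 186.1 108.7] xang 0.618 offset_m [ 0.0055  0.0087 -0.0016] yaw 0.03
[0.33139687 0.49701103 0.24180857]
```

View pics/x14.png

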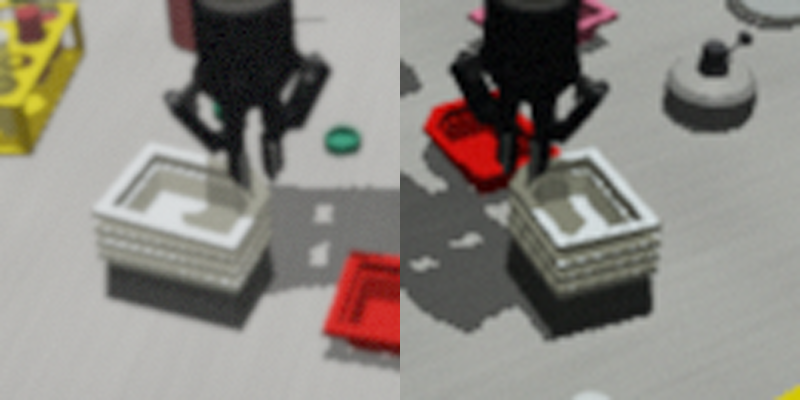

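View pics/w14c.png

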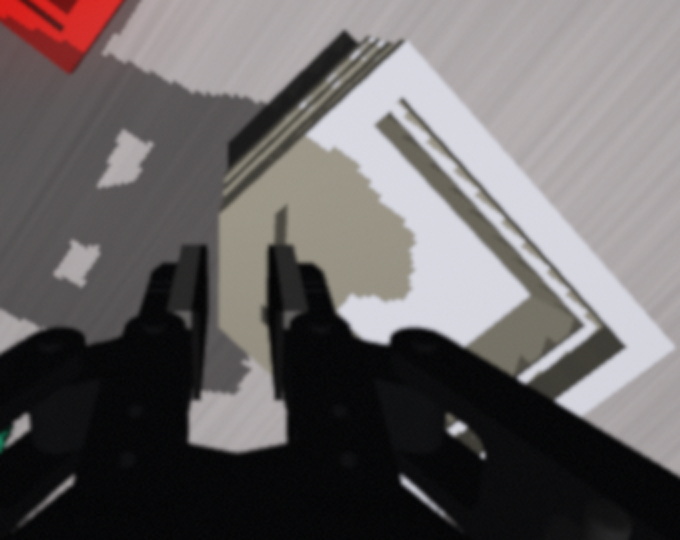

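```bash
python3 -c "
from f6 import *
w=load('w14.png')
o=np.array([(219,328),(219,210),(408,40),(675,348)])/2+np.array([200,110])
for z in (90,92):
  r=fit([(w,[1,2,3,4],o)],z,[570,207,-.2]);print(z,r.x.round(3),r.fun.round(1))
r=fit6([(w,[1,2,3,4],o,1)],[570,207,57,0,0,-.18]);print(r.x.round(3),P6(r.x).round(1))
p=fit([(w,[1,2,3,4],o)],91.5,[570,207,-.2]).x
q=pts(p,91,np.array([[55,5.],[-43.8,-28.8]]));print(q)
go([q[0][0],q[0][1],135],0.618)
"
```

```text
90 [ 5.67950e+02  2.06818e+02 -1.85000e-01] [-0.7 -0.7 -0.3  2.3  1.7 -0.5 -1.  -1.3]
92 [ 5.67144e+02  2.07053e+02 -1.86000e-01] [-1.8  0.1 -1.3  2.4  2.1 -1.7  0.8 -0.1]
[ 5.69735e+02  2.04483e+02  5.61470e+01 -6.60000e-02 -4.90000e-02
 -1.91000e-01] [[618.6 151.5  96. ]
 [524.4 169.5  90.8]
 [505.5 197.6  88. ]
 [518.1 262.2  84. ]
 [635.7 239.7  90.6]]
[[622.32396011 201.76672036  91.        ]
 [518.98557725 186.76476619  91.        ]]
t 14.62 pos [518.6 186.1 108.7] xang 0.618 offset_m [ 0.0935 -0.0265 -0.0473] yaw -0.0
```

Request:
{"method": "jog_arm", "body": {"targets": [{"offset": [0, -0.01, 0], "yaw": 0}, {"offset": [0, -0.022, 0], "yaw": 0}, {"offset": [0.005, -0.027, -0.002], "yaw": 0}, {"offset": [0.025, -0.027, -0.012], "yaw": 0}, {"offset": [0.05, -0.027, -0.025], "yaw": 0}, {"offset": [0.075, -0.027, -0.038], "yaw": 0}, {"offset": [0.0935, -0.027, -0.047], "yaw": 0}, {"offset": [0.0935, -0.027, -0.047], "yaw": 0}], "fingers": 0.016}}

```text
time_s: 15.28
eef_pos: [625.0, 202.0, 135.3]
ee_rot: [-0.673, 0.674, 0.215, -0.215]
force: [-0.4, -0.8, -0.4]
grip_width: 0.185
```

Request:
{"method": "jog_arm", "body": {"targets": [{"offset": [0, 0, 0], "yaw": 0}, {"offset": [0, 0.004, 0], "yaw": 0}, {"offset": [0, 0.01, 0], "yaw": 0}, {"offset": [0, 0.016, 0], "yaw": 0}, {"offset": [0, 0.022, 0], "yaw": 0}, {"offset": [0, 0.022, 0], "yaw": 0}], "fingers": 0}}

```text
time_s: 15.78
eef_pos: [624.0, 201.9, 111.7]
ee_rot: [-0.674, 0.674, 0.214, -0.216]
force: [-0.3, -0.1, 0.3]
grip_width: 0.001
```

```bash
python3 rel.py 15; python3 -c "
from f6 import *
c=cap('wrist','w15.png');crop(c,(100,60,500,360),2,'w15c.png');print(ctrl.sense()['force'],ctrl.sense()['grip_width'])"
```

```text
base (array([-1.7, -2.9, -2.1]), 0.9802, 0.8105, array([0.08]))
linerB None
linerA None
linerC None
t 15.88 pos [624.7 202.  113.1] xang 0.617 offset_m [-0.0902  0.0132  0.0469] yaw 0.029
[ 0.10561568 -0.16473714 -0.83547327] 0.0007005629542528155
```

View pics/w15c.png

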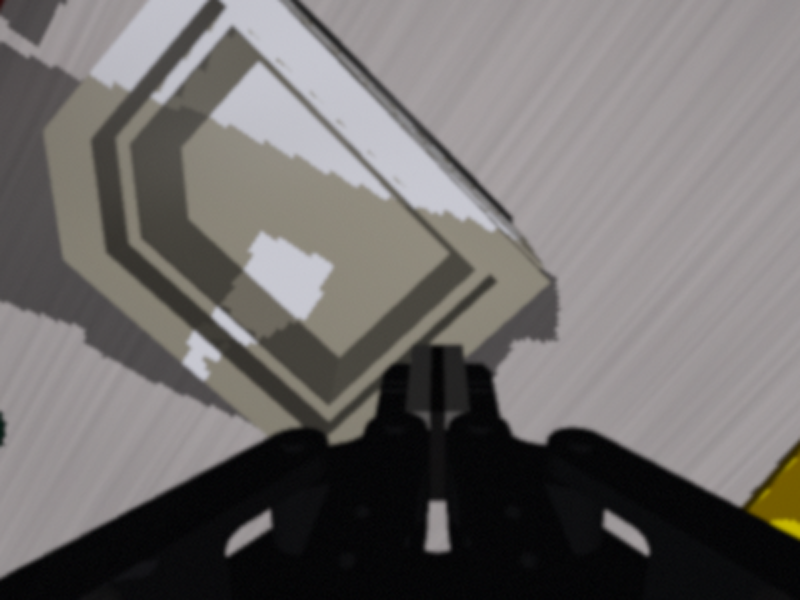

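Request:
{"method": "jog_arm", "body": {"targets": [{"offset": [-0.001, 0.002, 0], "yaw": 0}, {"offset": [-0.001, 0.004, 0], "yaw": 0}, {"offset": [-0.001, 0.006, 0], "yaw": 0}, {"offset": [-0.001, 0.0075, 0], "yaw": 0}, {"offset": [-0.001, 0.0083, 0], "yaw": 0}, {"offset": [-0.001, 0.0083, 0], "yaw": 0}]}}

```text
time_s: 16.43
eef_pos: [624.6, 201.2, 105.6]
ee_rot: [-0.673, 0.674, 0.215, -0.214]
force: [0.9, -1.2, 3.3]
grip_width: 0.003
```

```bash
python3 gw.py; python3 rel.py 16;  python3 -c "
from ecc import *
A=load('si16.png')['img'][190:320,200:330,::-1];B=load('sc16.png')['img'][160:260,350:450,::-1]
cv2.imwrite('pics/x16.png',np.hstack([cv2.resize(A,(400,400),interpolation=cv2.INTER_CUBIC),cv2.resize(B,(400,400),interpolation=cv2.INTER_CUBIC)]))"
```

```text
[-0.17  0.1   0.18 -0.16] -0.01 [ 1.1 -2.1  3.6] 16.6333
base (array([-1.7, -2.9, -2.1]), 0.9804, 0.8136, array([0.09]))
linerB (array([ 28.8, -73.8, -28.7]), 0.2933, 0.574, array([12.98]))
linerA None
linerC None
t 16.73 pos [624.4 201.2 105.4] xang 0.617 offset_m [-0.0896  0.0053  0.0473] yaw 0.029
```

View pics/x16.png

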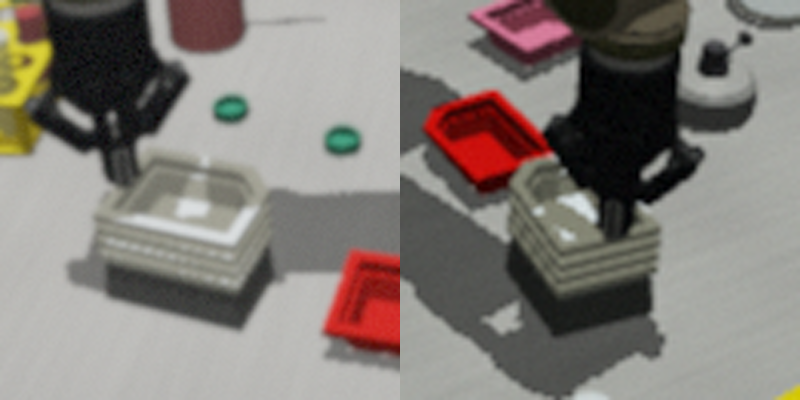

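Request:
{"method": "jog_arm", "body": {"targets": [{"offset": [0, 0.001, 0], "yaw": 0}, {"offset": [0, 0.002, 0], "yaw": 0}, {"offset": [0, 0.002, 0], "yaw": 0}]}}

```text
time_s: 16.98
eef_pos: [624.8, 201.1, 104.8]
ee_rot: [-0.673, 0.674, 0.215, -0.214]
force: [-2.3, -3.1, 11.9]
grip_width: -0.0
```

```bash
python3 gw.py; python3 -c "
from h import *
go([519,187,135],0.6)"
```

```text
[-0.02  0.    0.11 -0.1 ] -0.0 [-1.9 -2.9 11.7] 17.1833
t 17.18 pos [624.7 201.1 104.8] xang 0.617 offset_m [-0.0943 -0.0304  0.0496] yaw 0.017
```

Request:
{"method": "jog_arm", "body": {"targets": [{"offset": [0, -0.012, 0], "yaw": 0.01}, {"offset": [0, -0.028, 0], "yaw": 0.017}, {"offset": [-0.005, -0.03, 0.003], "yaw": 0.017}, {"offset": [-0.025, -0.03, 0.013], "yaw": 0.017}, {"offset": [-0.05, -0.03, 0.026], "yaw": 0.017}, {"offset": [-0.075, -0.03, 0.039], "yaw": 0.017}, {"offset": [-0.094, -0.03, 0.0495], "yaw": 0.017}, {"offset": [-0.094, -0.03, 0.0495], "yaw": 0.017}]}}

```text
time_s: 17.85
eef_pos: [515.2, 187.3, 134.0]
ee_rot: [-0.675, 0.676, 0.209, -0.21]
force: [-1.0, 0.3, -0.2]
grip_width: 0.001
```

Request:
{"method": "jog_arm", "body": {"targets": [{"offset": [0, 0, 0], "yaw": 0}, {"offset": [0, 0, 0], "yaw": 0}, {"offset": [0, 0, 0], "yaw": 0}, {"offset": [0, 0, 0], "yaw": 0}], "fingers": 0.03}}

```text
time_s: 18.18
eef_pos: [515.7, 187.3, 133.7]
ee_rot: [-0.675, 0.676, 0.209, -0.21]
force: [0.9, -0.3, -0.6]
grip_width: 0.356
```

```bash
python3 rel.py 17; python3 -c "
from f6 import *
c=cap('wrist','w17.png');crop(c,(250,110,520,340),3,'w17c.png');crop(load('si17.png'),(205,210,305,310),6,'si17c.png')"
```

```text
base (array([-3.3, -0.2,  0.4]), 0.9964, 0.9982, array([0.27]))
linerB (array([-4.2,  0.1,  0.3]), 0.9816, 0.987, array([0.09]))
linerA (array([-3.7,  0.3,  0.4]), 0.9799, 0.9564, array([0.24]))
linerC (array([-4.7,  0.8,  3.3]), 0.9562, 0.38, array([0.21]))
t 18.28 pos [515.5 187.3 133.7] xang 0.601 offset_m [ 0.0075  0.0337 -0.0042] yaw 0.013
```

View pics/w17c.png

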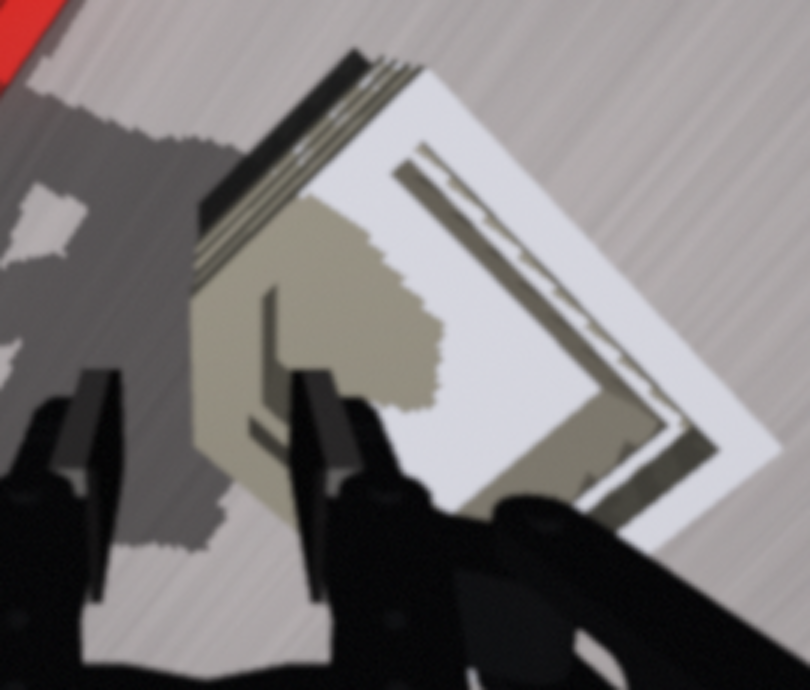

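View pics/si17c.png

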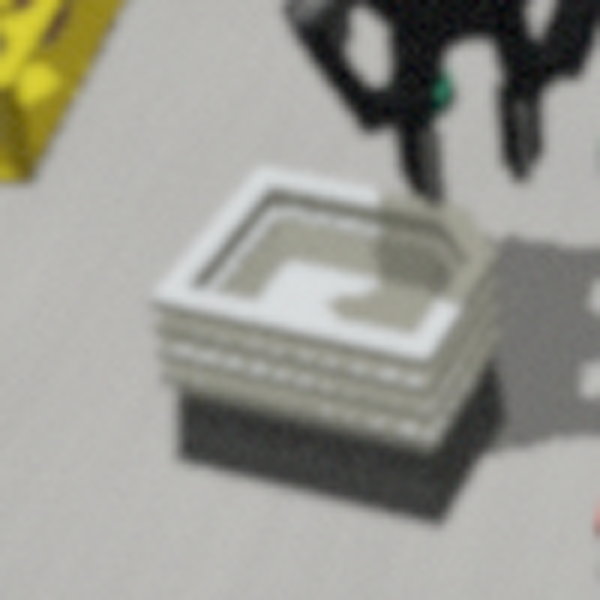

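```bash
python3 -c "
from f6 import *
w=load('w17.png')
o=np.array([(195,447),(190,297),(430,66),(783,452)])/3+np.array([250,110])
for z in (88,90):
  r=fit([(w,[1,2,3,4],o)],z,[570,207,-.2]);print(z,r.x.round(3),r.fun.round(1),pts(r.x,z,np.array([[-43.8,-28.8]])))
r=fit6([(w,[1,2,3,4],o,1)],[570,207,57,0,0,-.18]);print(r.x.round(3),P6(r.x).round(1))
p=fit([(w,[1,2,3,4],o)],90,[570,207,-.2]).x;q=pts(p,90,np.array([[-43.8,-28.8]]))[0]
go([q[0],q[1],104.5],p[2]+np.pi/4)
"
```

```text
88 [ 5.69320e+02  2.05928e+02 -1.72000e-01] [-0.4 -1.3  0.4  0.3 -0.7  0.6  0.7  0.3] [[521.23727156 185.048205    88.        ]]
90 [ 5.68579e+02  2.06179e+02 -1.73000e-01] [-1.2 -0.7 -0.4  0.4 -0.4 -0.2  2.1  1.1] [[520.47729914 185.34367555  90.        ]]
[ 5.68856e+02  2.04969e+02  5.51810e+01 -3.70000e-02  4.00000e-03
 -1.78000e-01] [[620.2 151.3  90.8]
 [525.7 168.3  90.9]
 [506.3 196.2  90. ]
 [518.  261.1  87.5]
 [636.1 239.9  87.4]]
t 18.33 pos [515.5 187.3 133.8] xang 0.601 offset_m [ 0.0031  0.0293 -0.0044] yaw -0.012
```

Request:
{"method": "jog_arm", "body": {"targets": [{"offset": [0.003, 0.003, -0.0044], "yaw": -0.012}, {"offset": [0.003, 0.012, -0.0044], "yaw": -0.012}, {"offset": [0.003, 0.02, -0.0044], "yaw": -0.012}, {"offset": [0.003, 0.027, -0.0044], "yaw": -0.012}, {"offset": [0.003, 0.0303, -0.0044], "yaw": -0.012}, {"offset": [0.003, 0.0303, -0.0044], "yaw": -0.012}]}}

```text
time_s: 18.83
eef_pos: [519.8, 185.3, 102.2]
ee_rot: [-0.674, 0.674, 0.212, -0.215]
force: [0.7, -0.2, -0.2]
grip_width: 0.352
```

Request:
{"method": "jog_arm", "body": {"targets": [{"offset": [0, 0, 0], "yaw": 0}, {"offset": [0, 0, 0], "yaw": 0}, {"offset": [0, 0, 0], "yaw": 0}, {"offset": [0, 0, 0], "yaw": 0}], "fingers": 0.0135}}

```text
time_s: 19.17
eef_pos: [519.9, 185.3, 102.5]
ee_rot: [-0.674, 0.674, 0.212, -0.215]
force: [0.1, 0.5, 0.4]
grip_width: 0.158
```

```bash
python3 -c "
from f6 import *
c=cap('wrist','w18.png');crop(c,(250,180,390,300),5,'w18c.png');go([520,185,103.5],.61)"
```

```text
t 19.22 pos [519.9 185.3 102.5] xang 0.613 offset_m [-0.0001 -0.001  -0.0003] yaw 0.003
```

View pics/w18c.png

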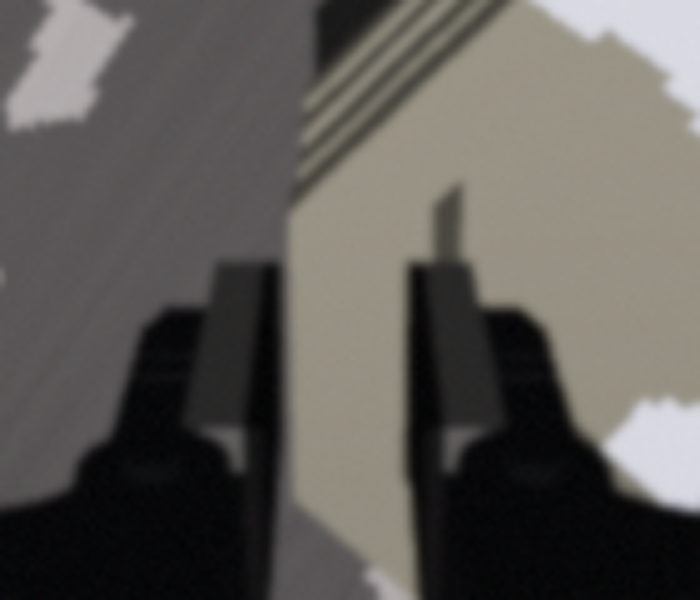

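Request:
{"method": "jog_arm", "body": {"targets": [{"offset": [0.0003, -0.001, 0], "yaw": 0}, {"offset": [0.0003, -0.001, 0], "yaw": 0}, {"offset": [0.0003, -0.001, 0], "yaw": 0}, {"offset": [0.0003, -0.001, 0], "yaw": 0}], "fingers": 0.0114}}

```text
time_s: 19.55
eef_pos: [520.1, 185.4, 103.5]
ee_rot: [-0.674, 0.674, 0.212, -0.215]
force: [-0.9, -0.7, -0.6]
grip_width: 0.133
```

Request:
{"method": "jog_arm", "body": {"targets": [{"offset": [0, -0.001, 0], "yaw": 0}, {"offset": [0, -0.002, 0], "yaw": 0}, {"offset": [0, -0.003, 0], "yaw": 0}, {"offset": [0, -0.004, 0], "yaw": 0}, {"offset": [0, -0.004, 0], "yaw": 0}]}}

```text
time_s: 19.97
eef_pos: [520.2, 185.5, 107.7]
ee_rot: [-0.674, 0.674, 0.212, -0.215]
force: [0.1, -0.3, -0.5]
grip_width: 0.135
```

```bash
sed -i "s/(385,175,405,205),(520,262,88)/(385,175,405,205),(520,262,88)/" rel.py; python3 rel.py 19; python3 gw.py; python3 -c "
from ecc import *
print('liner vs 17:',[ecc('si17.png','si19.png',b) for b in ((222,245,245,262),(238,232,258,250),(262,258,282,276))])
c=cap('wrist','w19.png');crop(c,(250,180,390,300),5,'w19c.png')"
```

```text
base (array([-3.9, -0.8,  0.3]), 0.9978, 0.9982, array([0.19]))
linerB (array([-4.3, -0.4,  0.7]), 0.9721, 0.9881, array([0.31]))
linerA (array([-4.4, -0.3,  1.1]), 0.977, 0.9654, array([0.12]))
linerC (array([  5.2, -16.1, -11. ]), 0.933, 0.2188, array([3.58]))
t 20.07 pos [520.1 185.4 107.6] xang 0.613 offset_m [ 0.0047  0.0075 -0.0001] yaw 0.025
[11.82 11.63 11.41 11.98] 11.71 [ 0.  -0.9 -0.8] 20.2667
liner vs 17: [(array([ 0.25999451, -0.44999695]), 0.9866), (array([ 0.36000061, -0.30999756]), 0.9893), (array([-0.42001343, -1.42001343]), 0.9471)]
```

View pics/w19c.png

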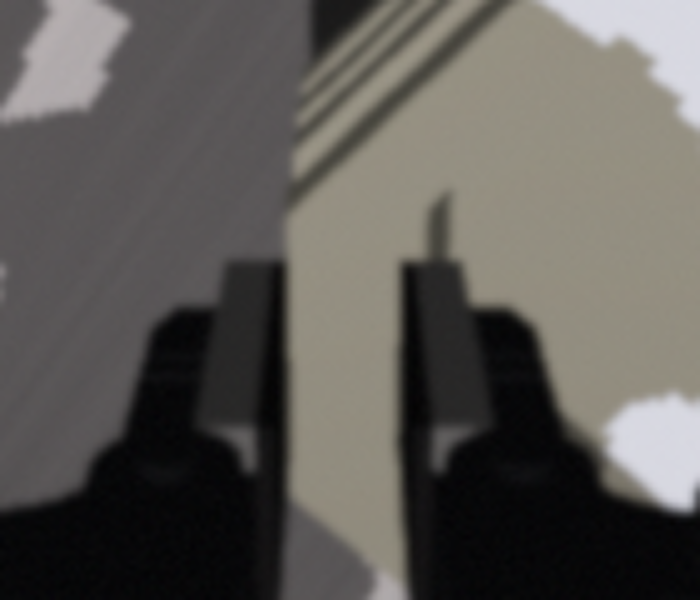

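Request:
{"method": "jog_arm", "body": {"targets": [{"offset": [0, -0.001, 0], "yaw": 0}, {"offset": [0, -0.002, 0], "yaw": 0}, {"offset": [0, -0.003, 0], "yaw": 0}, {"offset": [0, -0.004, 0], "yaw": 0}, {"offset": [0, -0.004, 0], "yaw": 0}]}}

```text
time_s: 20.73
eef_pos: [520.3, 185.4, 111.8]
ee_rot: [-0.674, 0.674, 0.212, -0.215]
force: [-0.8, -0.7, -0.5]
grip_width: 0.134
```

```bash
python3 rel.py 20; python3 gw.py; python3 -c "
from ecc import *
print('liner vs 17:',[ecc('si17.png','si20.png',b) for b in ((222,245,245,262),(238,232,258,250),(262,258,282,276))])
crop(load('si20.png'),(205,210,305,310),6,'si20c.png')"
```

```text
base (array([-4.2, -1.1,  0.1]), 0.998, 0.9983, array([0.14]))
linerB (array([-4.2, -0.6,  3.5]), 0.9661, 0.9861, array([0.24]))
linerA (array([-4.3, -0.9,  4.7]), 0.9769, 0.9543, array([0.15]))
linerC (array([  5.1, -16.2,  -7.3]), 0.9221, 0.242, array([3.54]))
t 20.83 pos [520.2 185.4 111.6] xang 0.613 offset_m [ 0.0047  0.0116 -0.0001] yaw 0.025
[11.49 11.73 11.15 11.93] 11.58 [-0.2 -0.4  0.1] 21.0333
liner vs 17: [(array([ 0.03999329, -1.41000366]), 0.9811), (array([ 0.27999878, -1.6000061 ]), 0.9895), (array([-0.64001465, -2.55999756]), 0.8759)]
```

View pics/si20c.png

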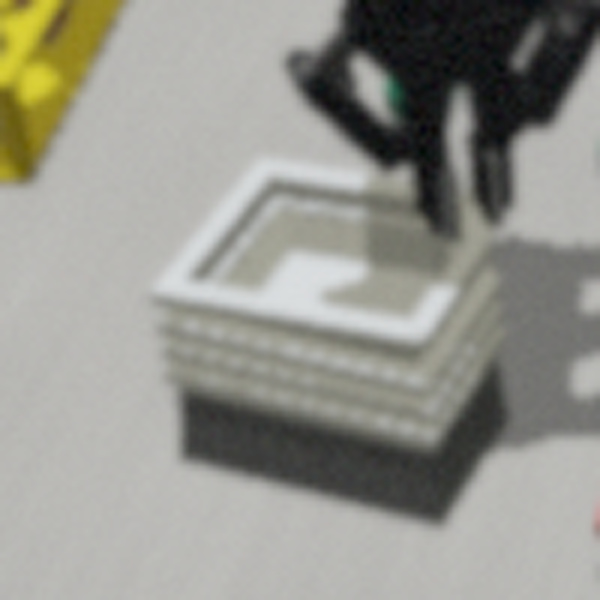

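Request:
{"method": "jog_arm", "body": {"targets": [{"offset": [0, 0, 0], "yaw": 0}, {"offset": [0, 0, 0], "yaw": 0}], "fingers": 0.0117}}

```text
time_s: 21.2
eef_pos: [520.1, 185.4, 111.5]
ee_rot: [-0.674, 0.674, 0.212, -0.215]
force: [-0.4, 0.7, 0.8]
grip_width: 0.138
```

```bash
python3 rel.py 21; python3 gw.py; python3 -c "
from ecc import *
print('liner vs 20:',[ecc('si20.png','si21.png',b) for b in ((222,245,245,262),(238,232,258,250),(262,258,282,276))])"
```

```text
base (array([-4.3, -1.1,  0.1]), 0.998, 0.9982, array([0.15]))
linerB (array([-4.3, -0.6,  3.1]), 0.9679, 0.9846, array([0.23]))
linerA (array([-4.6, -0.6,  4.4]), 0.9742, 0.9528, array([0.14]))
linerC (array([  4.5, -15.9,  -7.4]), 0.9284, 0.2445, array([3.62]))
t 21.3 pos [520.1 185.4 111.4] xang 0.613 offset_m [ 0.0047  0.0114 -0.0001] yaw 0.025
[12.01 11.54 11.46 11.82] 11.71 [ 0.4 -0.8  0.2] 21.5
liner vs 20: [(array([0.13000488, 0.05000305]), 0.9901), (array([0.        , 0.16000366]), 0.9939), (array([0.20001221, 0.14001465]), 0.9955)]
```

Request:
{"method": "jog_arm", "body": {"targets": [{"offset": [0, 0, 0], "yaw": 0}, {"offset": [0, 0, 0], "yaw": 0}, {"offset": [0, 0, 0], "yaw": 0}], "fingers": 0.0119}}

```text
time_s: 21.75
eef_pos: [520.1, 185.4, 111.5]
ee_rot: [-0.674, 0.674, 0.212, -0.215]
force: [-0.1, 0.4, -0.5]
grip_width: 0.139
```

```bash
python3 rel.py 22; python3 gw.py; python3 -c "
from ecc import *
print('liner vs 20:',[ecc('si20.png','si22.png',b) for b in ((222,245,245,262),(238,232,258,250),(262,258,282,276))])"
```

```text
base (array([-4.3, -1.1,  0.2]), 0.998, 0.9982, array([0.14]))
linerB (array([-4.3, -0.6,  2.9]), 0.9647, 0.9779, array([0.28]))
linerA (array([-4.5, -0.7,  4.1]), 0.9752, 0.9526, array([0.19]))
linerC (array([  4.5, -15.9,  -7.5]), 0.9282, 0.2435, array([3.56]))
t 21.85 pos [520.1 185.4 111.5] xang 0.613 offset_m [ 0.0047  0.0115 -0.0001] yaw 0.025
[11.97 12.04 12.15 12.06] 12.06 [-0.3 -0.9 -0.6] 22.05
liner vs 20: [(array([0.13999939, 0.11999512]), 0.9897), (array([0.05999756, 0.22000122]), 0.994), (array([0.20999146, 0.1499939 ]), 0.9948)]
```

Request:
{"method": "jog_arm", "body": {"targets": [{"offset": [0, -0.0007, 0], "yaw": 0}, {"offset": [0, -0.0014, 0], "yaw": 0}, {"offset": [0, -0.002, 0], "yaw": 0}, {"offset": [0, -0.002, 0], "yaw": 0}]}}

```text
time_s: 22.38
eef_pos: [520.2, 185.4, 113.6]
ee_rot: [-0.674, 0.674, 0.212, -0.215]
force: [-0.0, 0.2, -0.8]
grip_width: 0.139
```

```bash
python3 rel.py 23; python3 -c "
from ecc import *
print('liner vs 20:',[ecc('si20.png','si23.png',b) for b in ((222,245,245,262),(238,232,258,250),(262,258,282,276))])
crop(load('si23.png'),(205,210,305,310),6,'si23c.png')
c=cap('wrist','w23.png');crop(c,(240,100,540,340),2,'w23c.png')"
```

```text
base (array([-4.3, -1.1,  0.1]), 0.998, 0.9982, array([0.15]))
linerB (array([-4.3, -0.5,  4.7]), 0.961, 0.9846, array([0.3]))
linerA (array([-4.4, -0.7,  5.9]), 0.9763, 0.948, array([0.11]))
linerC None
t 22.48 pos [520.1 185.4 113.5] xang 0.613 offset_m [ 0.0047  0.0135 -0.0001] yaw 0.025
liner vs 20: [(array([ 0.05000305, -0.47999573]), 0.9871), (array([-0.07000732, -0.36999512]), 0.993), (array([ 0.01000977, -0.45999146]), 0.9886)]
```

View pics/si23c.png

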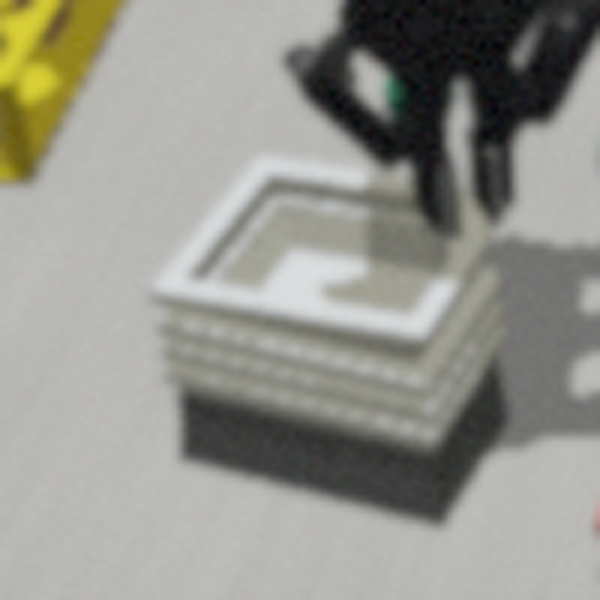

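View pics/w23c.png

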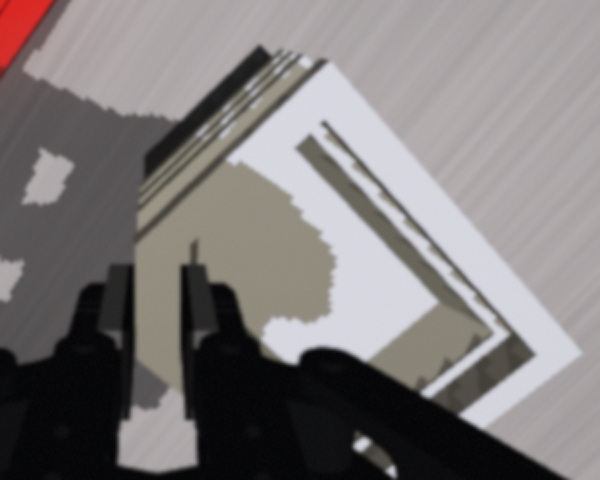

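Request:
{"method": "jog_arm", "body": {"targets": [{"offset": [0, -0.0007, 0], "yaw": 0}, {"offset": [0, -0.0014, 0], "yaw": 0}, {"offset": [0, -0.002, 0], "yaw": 0}, {"offset": [0, -0.002, 0], "yaw": 0}]}}

```text
time_s: 22.87
eef_pos: [520.2, 185.4, 115.6]
ee_rot: [-0.674, 0.674, 0.212, -0.215]
force: [0.4, 0.3, 0.1]
grip_width: 0.14
```

Request:
{"method": "jog_arm", "body": {"targets": [{"offset": [0, 0, 0], "yaw": 0}, {"offset": [0, 0, 0], "yaw": 0}], "fingers": 0.0121}}

```text
time_s: 23.03
eef_pos: [520.2, 185.4, 115.7]
ee_rot: [-0.674, 0.674, 0.212, -0.215]
force: [-0.8, -0.8, -0.7]
grip_width: 0.143
```

```bash
python3 rel.py 24; python3 -c "
from ecc import *
print('liner vs 20:',[ecc('si20.png','si24.png',b) for b in ((222,245,245,262),(238,232,258,250),(262,258,282,276))])
c=cap('wrist','w24.png');print('wrist vs 23',[ecc('w23.png','w24.png',b) for b in ((300,180,320,240),(380,110,420,150),(500,250,535,290))])"
```

```text
base (array([-4.2, -1.2,  0.1]), 0.998, 0.9983, array([0.15]))
linerB (array([-4.4, -0.4,  1.4]), 0.9361, 0.9801, array([0.36]))
linerA (array([-5.1, -0.5,  4.6]), 0.9658, 0.9481, array([0.57]))
linerC None
t 23.13 pos [520.2 185.4 115.6] xang 0.613 offset_m [ 0.0047  0.0156 -0.0001] yaw 0.025
liner vs 20: [(array([0.33000183, 0.66999817]), 0.9772), (array([ 0.5       , -0.02999878]), 0.9909), (array([-0.1000061 , -0.27999878]), 0.9931)]
wrist vs 23 [(array([ 0.        , -0.58000183]), 0.9939), (array([-1.29998779, -0.58000183]), 0.9907), (array([-6.76000977, -5.91999817]), 0.9886)]
```

Request:
{"method": "jog_arm", "body": {"targets": [{"offset": [0, 0, 0], "yaw": 0}, {"offset": [0, 0, 0], "yaw": 0}, {"offset": [0, -0.0007, 0], "yaw": 0}, {"offset": [0, -0.0014, 0], "yaw": 0}, {"offset": [0, -0.002, 0], "yaw": 0}, {"offset": [0, -0.002, 0], "yaw": 0}, {"offset": [0, -0.002, 0], "yaw": 0}], "fingers": 0.0116}}

```text
time_s: 23.77
eef_pos: [520.2, 185.4, 117.7]
ee_rot: [-0.674, 0.674, 0.212, -0.215]
force: [0.4, 0.8, -0.7]
grip_width: 0.136
```

```bash
python3 rel.py 25; python3 -c "
from ecc import *
print('liner vs 20:',[ecc('si20.png','si25.png',b) for b in ((222,245,245,262),(238,232,258,250),(262,258,282,276))])
c=cap('wrist','w25.png');print('wrist vs 24',[ecc('w24.png','w25.png',b) for b in ((300,180,320,240),(380,110,420,150),(490,245,530,285))])
crop(load('si25.png'),(205,210,305,310),6,'si25c.png');crop(c,(240,100,540,340),2.6,'w25c.png')"; python3 gw.py
```

```text
base (array([-4.2, -1.1,  0.1]), 0.9979, 0.9982, array([0.14]))
linerB (array([-4.5, -0.3,  4. ]), 0.9409, 0.9779, array([0.22]))
linerA (array([-5.3, -0.6,  7. ]), 0.9647, 0.9455, array([0.48]))
linerC None
t 23.87 pos [520.2 185.4 117.6] xang 0.613 offset_m [ 0.0047  0.0176 -0.0001] yaw 0.025
liner vs 20: [(array([ 0.16000366, -0.1000061 ]), 0.9815), (array([ 0.36000061, -0.75      ]), 0.9894), (array([-0.30999756, -0.82000732]), 0.9714)]
wrist vs 24 [(array([ 0.        , -0.44000244]), 0.996), (array([-0.17001343,  0.09999847]), 0.9902), (array([0.57998657, 0.55000305]), 0.9983)]
[11.83 11.44 11.88 11.7 ] 11.71 [-0.6  0.6 -0.4] 24.1167
```

View pics/si25c.png

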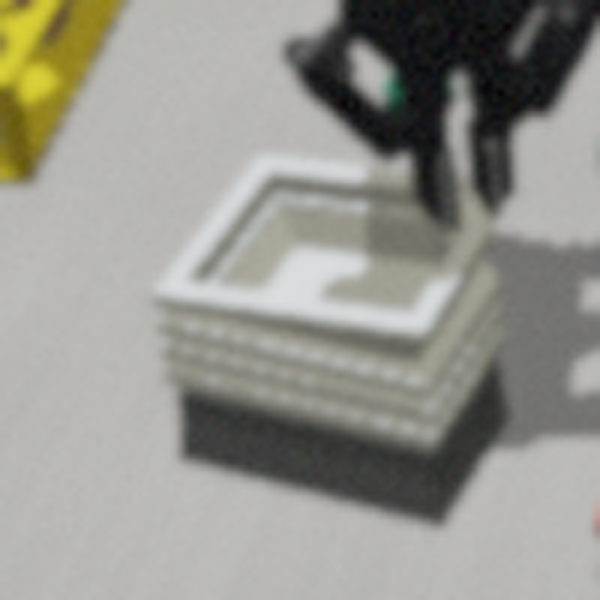

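View pics/w25c.png

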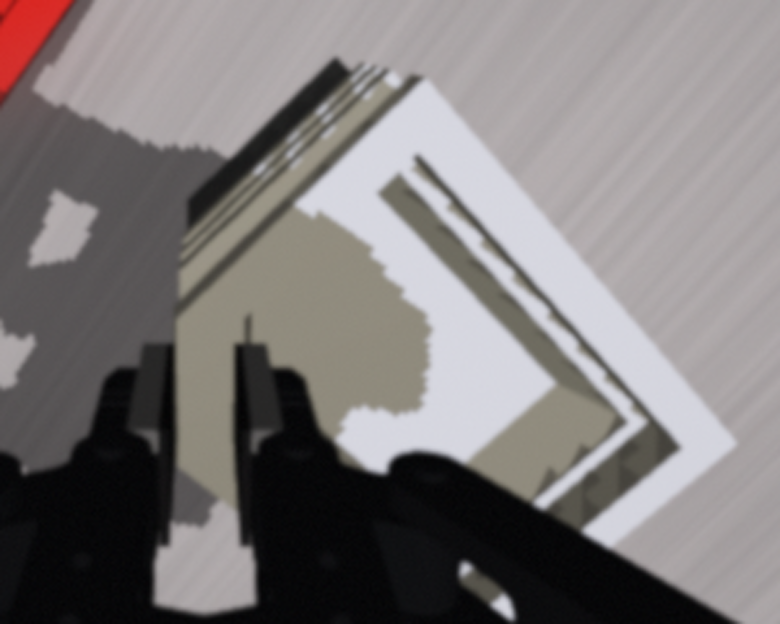

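```bash
python3 -c "
from f6 import *
s=load('si25.png');a=load('sc25.png');w=load('w25.png')
f=lambda x,k,o:np.array(x)/k+np.array(o)
obs=[(s,[0,4,3],f([(262,157),(155,293),(432,340)],6,(205,210)),1),(w,[2,3,4],f([(177,318),(428,78),(737,442)],2.6,(240,100)),1)]
r=fit6(obs,[569,206,60,0,0,-.18]);print(r.x.round(3),r.fun.reshape(-1,2).round(1).tolist());print(P6(r.x).round(1))
print(R.from_rotvec(r.x[3:]).apply([[-43.8,-28.8,34],[55,40,34]])+r.x[:3])
w0=load('w17.png');o=np.array([(195,447),(190,297),(430,66),(783,452)])/3+np.array([250,110])
obs=[(load('si17.png'),[0,4,3],f([(268,168),(155,298),(430,357)],6,(205,210)),1),(w0,[1,2,3,4],o,1)]
r=fit6(obs,[569,206,55,0,0,-.18]);print(r.fun.reshape(-1,2).round(1).tolist());print(R.from_rotvec(r.x[3:]).apply([[-43.8,-28.8,34],[55,40,34]])+r.x[:3])
"
```

```text
[ 5.65016e+02  2.05521e+02  6.21910e+01 -2.10000e-02  1.17000e-01
 -1.73000e-01] [[-1.0, -0.3], [-1.6, -0.3], [-2.4, -1.9], [-0.1, -0.2], [-0.2, -0.1], [-0.2, -0.1]]
[[620.  151.2  90.5]
 [526.1 167.8 101.5]
 [506.8 195.6 103.5]
 [518.  260.6 101.4]
 [635.4 239.8  87.7]]
[[521.27384687 185.12554953 101.8718806 ]
 [629.66650584 235.76404779  88.39397367]]
[[-2.0, -1.4], [-1.7, -0.9], [-1.5, -0.4], [-0.7, -0.8], [0.2, 0.4], [-0.0, 0.0], [-0.1, -0.5]]
[[520.81372698 185.44214758  89.74230763]
 [630.0574964  235.99324271  87.44761265]]
```

Request:
{"method": "jog_arm", "body": {"targets": [{"offset": [0, 0, 0], "yaw": 0}, {"offset": [0, 0, 0], "yaw": 0}, {"offset": [0, 0, 0], "yaw": 0}], "fingers": 0.0112}}

```text
time_s: 24.37
eef_pos: [520.2, 185.4, 117.6]
ee_rot: [-0.674, 0.674, 0.212, -0.215]
force: [-0.2, 1.3, -1.5]
grip_width: 0.138
```

```bash
python3 rel.py 26;python3 gw.py
```

```text
base (array([-4.3, -1.1,  0.1]), 0.9979, 0.9983, array([0.14]))
linerB (array([-4.5, -0.3,  4. ]), 0.9376, 0.9788, array([0.23]))
linerA (array([-5.2, -0.6,  7.1]), 0.9665, 0.9449, array([0.46]))
linerC None
t 24.47 pos [520.2 185.4 117.6] xang 0.613 offset_m [ 0.0047  0.0176 -0.0001] yaw 0.025
[11.33 11.42 11.43 11.54] 11.43 [-0.   0.  -0.8] 24.6667
```

Request:
{"method": "jog_arm", "body": {"targets": [{"offset": [0, -0.0008, 0], "yaw": 0}, {"offset": [0, -0.0008, 0], "yaw": 0}, {"offset": [0, -0.0008, 0], "yaw": 0}]}}

```text
time_s: 24.92
eef_pos: [520.2, 185.4, 118.5]
ee_rot: [-0.674, 0.674, 0.212, -0.215]
force: [-0.3, -0.5, -0.2]
grip_width: 0.136
```

Request:
{"method": "jog_arm", "body": {"targets": [{"offset": [0, 0, 0], "yaw": 0}, {"offset": [0, -0.002, 0], "yaw": 0}, {"offset": [0, -0.005, 0], "yaw": 0}, {"offset": [0, -0.01, 0], "yaw": 0}, {"offset": [0, -0.017, 0], "yaw": 0}, {"offset": [0, -0.025, 0], "yaw": 0}, {"offset": [0, -0.035, 0], "yaw": 0}, {"offset": [0, -0.045, 0], "yaw": 0}, {"offset": [0, -0.053, 0], "yaw": 0}, {"offset": [0, -0.057, 0], "yaw": 0}, {"offset": [0, -0.058, 0], "yaw": 0}], "fingers": 0.009, "grip_force": 30}}

```text
time_s: 25.83
eef_pos: [520.7, 185.6, 177.6]
ee_rot: [-0.674, 0.674, 0.213, -0.214]
force: [0.2, -0.4, -0.8]
grip_width: 0.121
```

```bash
python3 rel.py 27;python3 gw.py; python3 -c "
from f6 import *
c=cap('wrist','w27.png');cv2.imwrite('pics/w27c.png',cv2.resize(c['img'][60:,200:,::-1],None,fx=1.7,fy=1.7))
crop(load('si27.png'),(190,180,310,310),5,'si27c.png')
crop(load('sc27.png'),(360,150,440,250),6,'sc27c.png')"
```

```text
base (array([-3.9, -1.5, -0.2]), 0.9976, 0.9973, array([0.18]))
linerB (array([ -0.9,   0.3, -11.7]), 0.6967, 0.7103, array([0.88]))
linerA (array([14.4, -1.9,  0.4]), 0.5563, 0.8634, array([3.12]))
linerC None
t 25.93 pos [520.4 185.5 176.5] xang 0.613 offset_m [ 0.0047  0.0765 -0.0001] yaw 0.025
[10.57 10.43 10.39 10.48] 10.47 [-0.5 -0.1 -0.6] 26.1333
```

View pics/si27c.png

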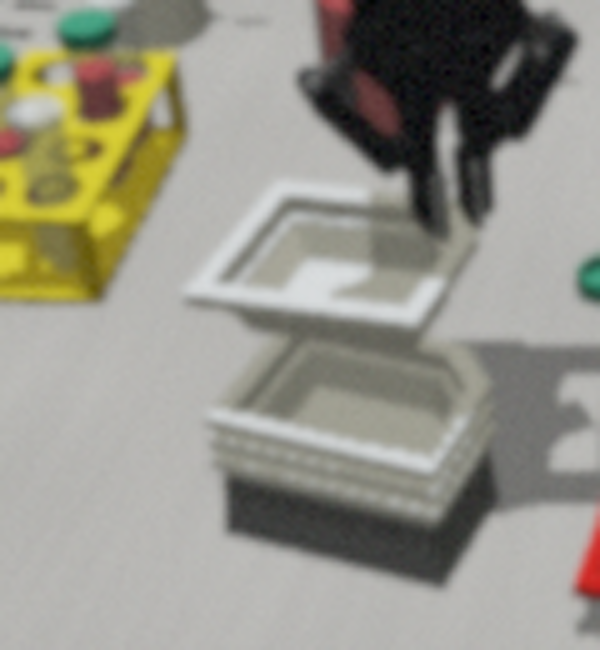

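View pics/w27c.png

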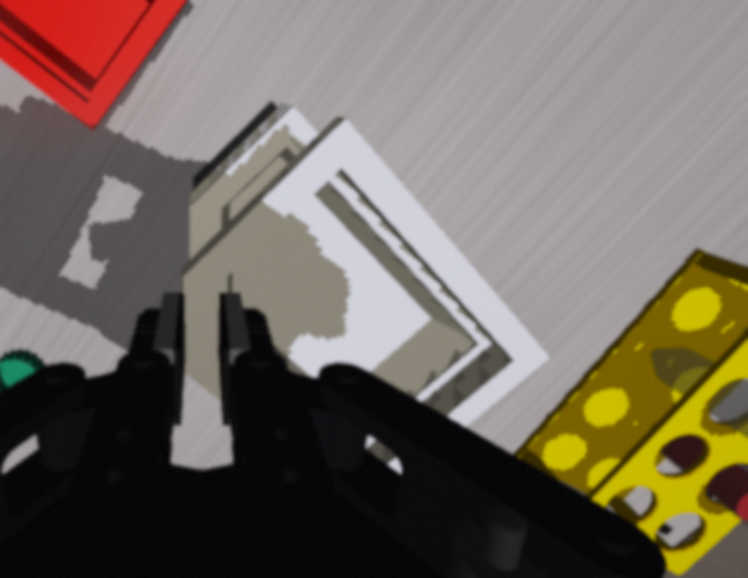

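View pics/sc27c.png

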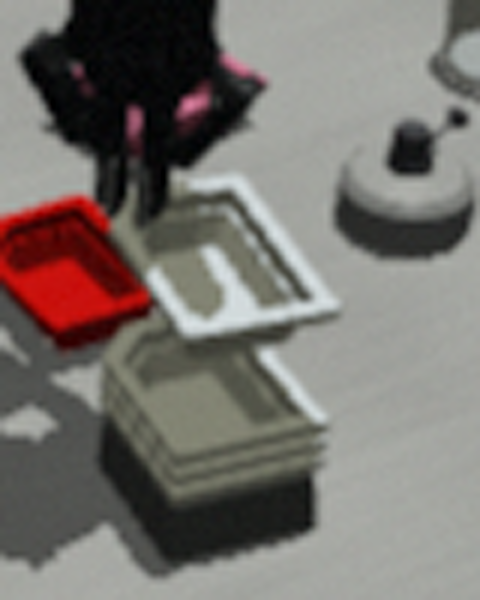

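```bash
python3 -c "
from f6 import *
s=load('si27.png');a=load('sc27.png');w=load('w27.png')
f=lambda x,k,o:np.array(x)/k+np.array(o)
obs=[(s,[0,4,3],f([(287,180),(185,294),(412,328)],5,(190,180)),1),(a,[0,4,3],f([(185,338),(340,303),(240,178)],6,(360,150)),1),(w,[2,3,4],f([(183,272),(345,118),(549,357)],1.7,(200,60)),1)]
for ob in (obs,obs[2:]+obs[:1],obs[2:]+obs[1:2]):
  r=fit6(ob,[569,206,120,0,0.1,-.18]);print(r.x.round(3),r.fun.reshape(-1,2).round(1).tolist());z=R.from_rotvec(r.x[3:]).apply([0,0,1]);print(z.round(3),np.arccos(z[2]).round(3), (R.from_rotvec(r.x[3:]).apply([[-43.8,-28.8,34],[55,40,34]])+r.x[:3]).round(1))
"
```

```text
[ 5.65197e+02  2.04790e+02  1.20359e+02 -4.50000e-02  9.80000e-02
 -1.78000e-01] [[-2.2, 0.2], [-1.0, -0.1], [0.4, -0.3], [-0.5, 0.5], [-0.3, 1.6], [-0.3, 0.1], [-0.0, 0.2], [-0.1, -0.8], [-0.1, 0.3]]
[0.102 0.036 0.994] 0.108 [[520.7 185.5 159.8]
 [629.5 235.5 146.9]]
[ 5.65322e+02  2.04917e+02  1.19836e+02 -3.80000e-02  9.90000e-02
 -1.78000e-01] [[0.0, 0.1], [-0.1, -0.5], [-0.3, 0.4], [-2.2, 0.4], [-1.1, -0.0], [0.4, -0.3]]
[0.101 0.029 0.994] 0.106 [[520.8 185.4 159.1]
 [629.6 235.4 146.6]]
[ 5.65338e+02  2.04987e+02  1.20084e+02 -3.90000e-02  9.80000e-02
 -1.76000e-01] [[0.1, 0.3], [-0.1, -0.6], [0.2, 0.2], [-0.5, 0.7], [-0.3, 1.6], [-0.3, 0.1]]
[0.101 0.03  0.994] 0.106 [[520.9 185.4 159.4]
 [629.6 235.7 146.8]]
```

Request:
{"method": "jog_arm", "body": {"targets": [{"offset": [0, -0.004, 0], "yaw": 0}, {"offset": [0, -0.009, 0], "yaw": 0}, {"offset": [0, -0.01, 0], "yaw": 0}, {"offset": [0, -0.01, 0], "yaw": 0}], "fingers": 0.004, "grip_force": 60}}

```text
time_s: 26.52
eef_pos: [520.6, 185.6, 186.7]
ee_rot: [-0.674, 0.674, 0.212, -0.215]
force: [-0.2, 0.4, 0.4]
grip_width: 0.107
```

```bash
python3 -c "
from ecc import *
c=cap('wrist','w28.png');print('wrist',[ecc('w27.png','w28.png',b) for b in ((300,200,325,235),(385,120,420,150),(495,255,530,290))]);print(ctrl.sense()['grip_width']*85.4)
go([440,-196,186],.40)"
```

```text
wrist [(array([ 0.47000122, -0.42999268]), 0.9925), (array([-0.25      ,  0.01000214]), 0.9953), (array([-1.01000977, -0.83999634]), 0.9392)]
9.09616698818502
t 26.57 pos [520.4 185.5 186.3] xang 0.613 offset_m [-0.2852  0.0013 -0.2658] yaw 0.213
```

Request:
{"method": "jog_arm", "body": {"targets": [{"offset": [-0.006, 0, -0.006], "yaw": 0.005}, {"offset": [-0.018, 0, -0.017], "yaw": 0.013}, {"offset": [-0.034, 0, -0.032], "yaw": 0.025}, {"offset": [-0.052, 0, -0.048], "yaw": 0.038}, {"offset": [-0.071, 0, -0.066], "yaw": 0.053}, {"offset": [-0.09, 0, -0.084], "yaw": 0.067}, {"offset": [-0.109, 0, -0.102], "yaw": 0.081}, {"offset": [-0.128, 0, -0.119], "yaw": 0.095}, {"offset": [-0.147, 0, -0.137], "yaw": 0.11}, {"offset": [-0.163, 0, -0.152], "yaw": 0.122}, {"offset": [-0.175, 0, -0.163], "yaw": 0.131}, {"offset": [-0.18, 0, -0.168], "yaw": 0.135}]}}

```text
time_s: 27.57
eef_pos: [469.1, -57.5, 186.9]
ee_rot: [-0.687, 0.688, 0.165, -0.168]
force: [-0.3, 0.6, -0.1]
grip_width: 0.104
```

```bash
python3 -c "
from ecc import *
c=cap('wrist','w29.png');print('wrist',[ecc('w27.png','w29.png',b) for b in ((300,200,325,235),(385,120,420,150),(495,255,530,290))]);print(ctrl.sense()['grip_width']*85.4)
cap('side','si29.png');cap('scene','sc29.png')
go([440,-196,186],.40)"
```

```text
wrist [(array([ 0.01000977, -0.47000122]), 0.8273), (array([-0.17999268, -0.01999664]), 0.9921), (array([-0.6000061 , -0.36000061]), 0.9949)]
8.865700308812011
t 27.72 pos [469.7 -55.4 186.9] xang 0.477 offset_m [-0.091   0.0012 -0.1112] yaw 0.077
```

View pics/w29.png

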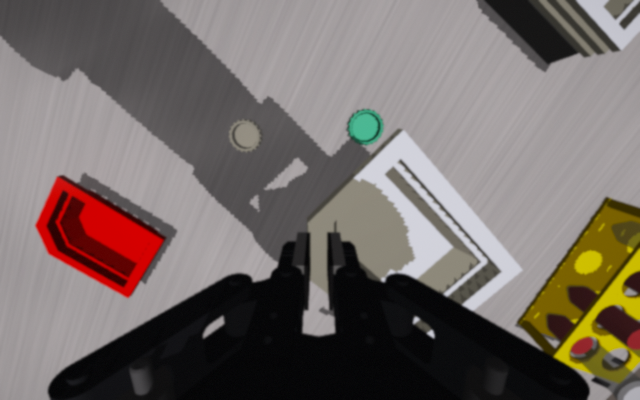

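View pics/si29.png

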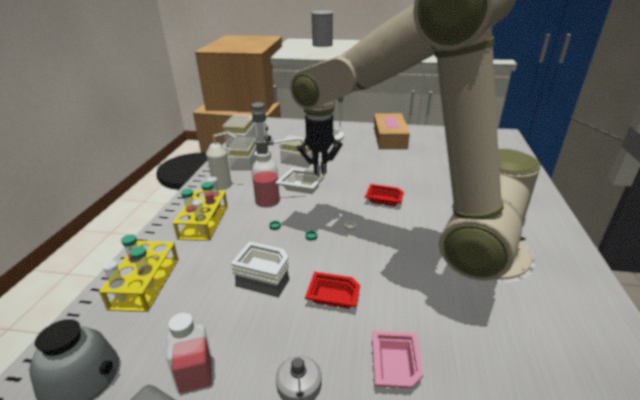

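Request:
{"method": "jog_arm", "body": {"targets": [{"offset": [-0.004, 0, -0.005], "yaw": 0.004}, {"offset": [-0.012, 0, -0.015], "yaw": 0.01}, {"offset": [-0.024, 0, -0.029], "yaw": 0.02}, {"offset": [-0.038, 0.001, -0.046], "yaw": 0.032}, {"offset": [-0.053, 0.001, -0.064], "yaw": 0.044}, {"offset": [-0.067, 0.001, -0.082], "yaw": 0.057}, {"offset": [-0.079, 0.001, -0.097], "yaw": 0.067}, {"offset": [-0.088, 0.001, -0.107], "yaw": 0.075}, {"offset": [-0.091, 0.001, -0.111], "yaw": 0.077}, {"offset": [-0.091, 0.001, -0.111], "yaw": 0.077}]}}

```text
time_s: 28.55
eef_pos: [439.9, -196.1, 186.2]
ee_rot: [-0.693, 0.693, 0.139, -0.142]
force: [0.6, -0.6, -0.6]
grip_width: 0.108
```

```bash
python3 -c "
from ecc import *
c=cap('wrist','w30.png');print('wrist',[ecc('w27.png','w30.png',b) for b in ((300,200,325,235),(385,120,420,150),(495,255,530,290))])
a=cap('side','si30.png');b=cap('scene','sc30.png')
crop(a,(230,90,350,210),5,'si30c.png');crop(b,(220,130,340,250),5,'sc30c.png')
go([479.3,-196,186],.40)
for n,cc in (('side',a),('scene',b),('wrist',c)): print(n,proj(cc,[[545,-183,195],[480,-196,186]]).round(1))"
```

```text
wrist [(array([-0.07000732, -0.58000183]), 0.8209), (array([-0.04000854,  0.05000305]), 0.9911), (array([-1.79998779, -0.42999268]), 0.7484)]
t 28.7 pos [ 440.1 -194.9  186.2] xang 0.401 offset_m [ 0.0357  0.0001 -0.0163] yaw 0.001
side [[302.6 146.6]
 [324.  148.8]]
scene [[280.3 216.4]
 [267.4 208.7]]
wrist [[525.3 325.1]
 [391.  291. ]]
```

View pics/w30.png

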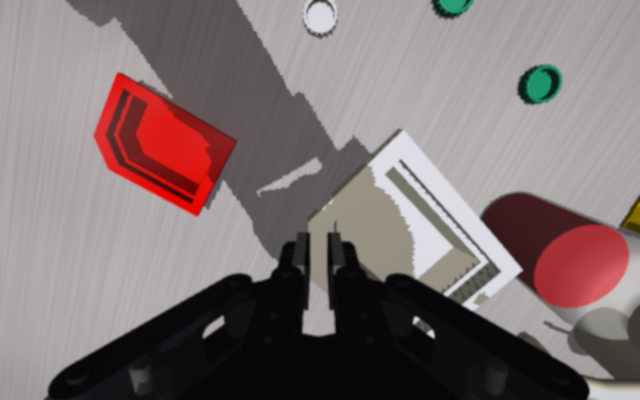

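View pics/si30c.png

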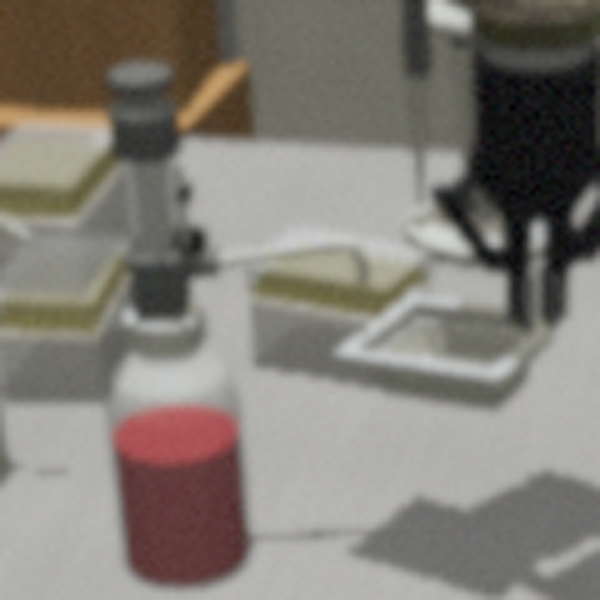

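View pics/sc30c.png

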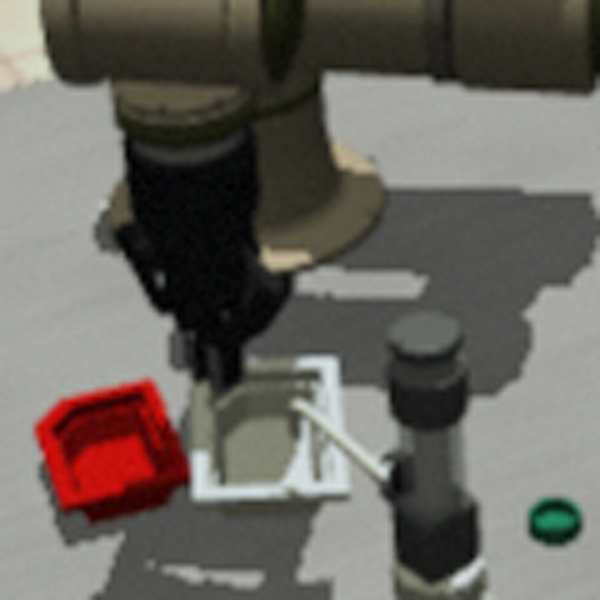

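Request:
{"method": "jog_arm", "body": {"targets": [{"offset": [0.003, 0, -0.001], "yaw": 0}, {"offset": [0.008, 0, -0.004], "yaw": 0}, {"offset": [0.014, 0, -0.007], "yaw": 0}, {"offset": [0.02, 0, -0.01], "yaw": 0}, {"offset": [0.026, 0, -0.012], "yaw": 0}, {"offset": [0.031, 0, -0.014], "yaw": 0}, {"offset": [0.035, 0, -0.016], "yaw": 0}, {"offset": [0.0357, 0, -0.0163], "yaw": 0}, {"offset": [0.0357, 0, -0.0163], "yaw": 0}]}}

```text
time_s: 29.45
eef_pos: [479.5, -195.9, 185.9]
ee_rot: [-0.693, 0.693, 0.14, -0.143]
force: [0.4, 0.4, -1.6]
grip_width: 0.108
```

```bash
python3 -c "
from ecc import *
c=cap('wrist','w31.png');print('wrist',[ecc('w27.png','w31.png',b) for b in ((300,200,325,235),(385,120,420,150),(495,255,530,290))])
a=cap('side','si31.png');b=cap('scene','sc31.png')
crop(a,(240,100,340,190),7,'si31c.png');crop(b,(230,170,330,250),7,'sc31c.png')
crop(c,(260,100,560,340),2.6,'w31c.png')
go([479.3,-196,186],.40);print(ctrl.sense()['force'])"
```

```text
wrist [(array([ 0.05999756, -0.44000244]), 0.83), (array([-0.11999512,  0.08999634]), 0.9926), (array([-1.6499939 , -0.55999756]), 0.8594)]
t 29.6 pos [ 479.1 -195.9  186.1] xang 0.401 offset_m [ 0.0001  0.0001 -0.0001] yaw 0.001
[-0.06233472  0.44021685  0.34551992]
```

View pics/si31c.png

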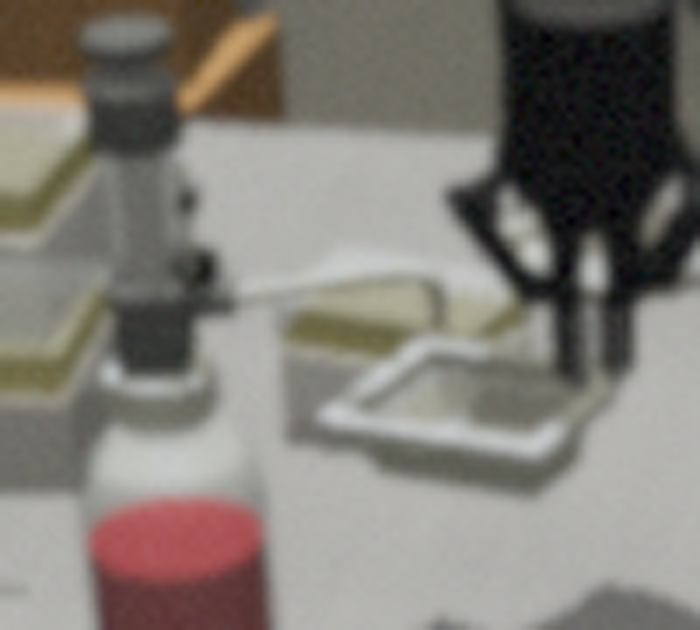

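View pics/sc31c.png

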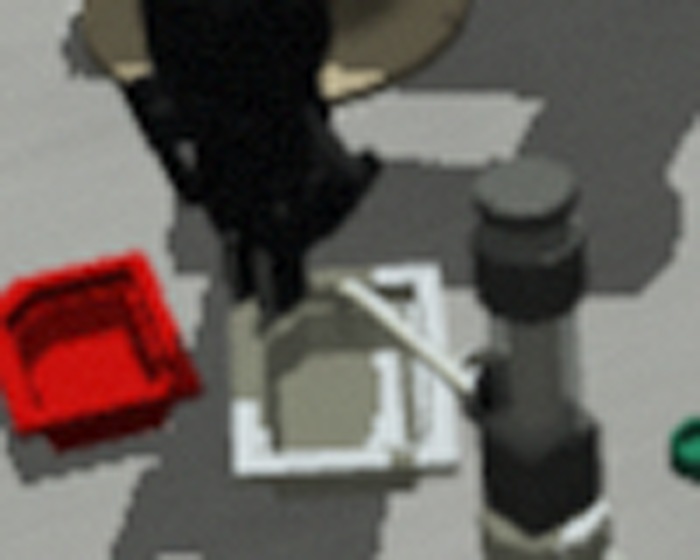

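View pics/w31c.png

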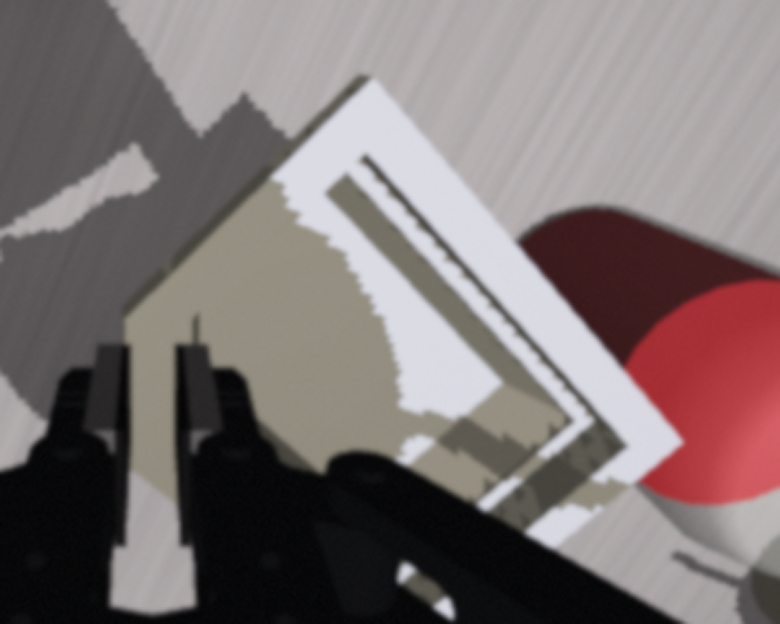

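```bash
cat > fin.py <<'E'
from f6 import *
s=load('si31.png');a=load('sc31.png');w=load('w31.png')
f=lambda x,k,o:np.array(x)/k+np.array(o)
S=(s,[0,4,3],f([(433,338),(320,416),(545,454)],7,(240,100)),1);A=(a,[0,4,3],f([(235,474),(457,470),(438,264)],7,(230,170)),1);W=(w,[2,3,4],f([(124,315),(368,76),(684,442)],2.6,(260,100)),1)
out=tri(a,(279.3,217),s,(302.4,146.6));print('outlet tri',out)
for ob in ([S,A,W],[W,S],[W,A],[S,A]):
  r=fit6(ob,[525,-180,130,0,0.1,-.39]);z=R.from_rotvec(r.x[3:]).apply([0,0,1])
  q=[R.from_rotvec(r.x[3:]).inv().apply(np.array(o)-r.x[:3]).round(1) for o in ([545,-183,195],out[0])]
  print(r.x.round(2),r.fun.reshape(-1,2).round(1).tolist(),'tilt',np.arccos(z[2]).round(3),'outlet in liner',q)
E
python3 fin.py
```

```text
outlet tri (array([ 545.81035879, -186.22170682,  193.96109171]), np.float64(1.1454496570826584))
[ 5.2769e+02 -1.8646e+02  1.2998e+02 -3.0000e-02  1.0000e-01 -3.8000e-01] [[-2.0, -0.7], [-2.0, -0.3], [-2.0, -0.3], [-0.3, 0.4], [-0.1, -0.9], [-0.5, 0.7], [-0.5, -0.1], [0.2, 0.0], [-0.1, -0.3]] tilt 0.105 outlet in liner [array([ 8.6,  6.5, 66.5]), array([10.6,  3.9, 65.5])]
[ 5.2782e+02 -1.8635e+02  1.2965e+02 -2.0000e-02  1.0000e-01 -3.8000e-01] [[-0.5, -0.3], [0.1, 0.2], [-0.1, -0.2], [-2.0, -0.5], [-2.0, -0.3], [-2.0, -0.3]] tilt 0.102 outlet in liner [array([ 8.5,  6.8, 66.8]), array([10.6,  4.1, 65.8])]
[ 5.2786e+02 -1.8693e+02  1.3028e+02 -4.0000e-02  1.0000e-01 -3.8000e-01] [[-0.1, 0.1], [0.2, -0.1], [-0.0, -0.1], [-0.3, 0.1], [-0.1, -0.9], [-0.4, 0.9]] tilt 0.108 outlet in liner [array([ 8.6,  6. , 66.2]), array([10.6,  3.4, 65.2])]
[ 5.2157e+02 -1.8448e+02  1.2873e+02 -4.0000e-02  1.3000e-01 -3.9000e-01] [[-0.4, 0.3], [-0.4, 1.0], [-0.7, 0.2], [-0.5, -0.2], [-0.4, -1.1], [-0.4, -0.2]] tilt 0.136 outlet in liner [array([12.9,  6.2, 68.8]), array([15. ,  3.6, 67.9])]
```

Request:
{"method": "jog_arm", "body": {"targets": [{"offset": [0, 0, 0], "yaw": 0}, {"offset": [0, 0, 0], "yaw": 0}, {"offset": [0, 0, 0], "yaw": 0}]}}

```text
time_s: 29.85
eef_pos: [479.1, -196.0, 186.2]
ee_rot: [-0.693, 0.693, 0.139, -0.142]
force: [-0.8, -0.0, -0.3]
grip_width: 0.108
```

```bash
python3 -c "
from ecc import *
cap('wrist','w32.png');cap('side','si32.png');cap('scene','sc32.png')
print('drift',[ecc('w31.png','w32.png',b) for b in ((300,200,325,235),(385,120,420,150),(495,255,530,290))])
print('base',ecc('si3.png','si32.png',(228,278,285,304)),'caps',ecc('si3.png','si32.png',(268,218,284,234)),ecc('sc2.png','sc32.png',(325,228,338,242)),ecc('si3.png','si32.png',(343,220,357,233)))
s=ctrl.sense();print(s['eef_pos'],s['dq'].round(4),s['time_s'])
print(ctrl.finish_job())"
```

```text
drift [(array([-0.01998901, -0.02000427]), 0.9987), (array([0.01000977, 0.01999664]), 0.9987), (array([ 0.04998779, -0.05000305]), 0.9994)]
base (array([ 1.78999329, -0.23001099]), 0.9975) caps (array([-0.73001099,  2.49000549]), 0.5003) (array([0.11999512, 0.02000427]), 0.9946) (array([-0.07000732,  0.05000305]), 0.9862)
[ 479.11881432 -195.96683863  186.11444097] [ 0.0016  0.0005  0.0005  0.0003 -0.0002 -0.0008] 30.0
the job is handed in; nothing more can be done
None
```

I peeled the liner off by its cut corner and handed in with it held, still and clear, under the dispenser's outlet. The handing-in call gave no verdict.

**How the peel went:**
- **First try:** the grip was too stiff. The stack lifted about 2 mm, so I set it back down.
- **My mistake:** I closed the fingers before raising the hand. That pulled the liner straight off, and it bumped and shifted the stack a few mm.
- **Second peel:** I put the liner back, pressed its far side down until it seated, and peeled again with a very light grip. Just before the final lift, I measured the cut corner about 14 mm up from its seat (worst estimate) and the far corner about 4–5 mm up. The limits are 12 mm and 6 mm. I could not measure the contact force directly.

**Last checks before handing in (30 s of 58 s used):**

| Check | Measured | Limit |
|---|---|---|
| Outlet in the liner's frame, along x | 9–15 mm | ±30 mm |
| Outlet in the liner's frame, along y | 3–7 mm | ±22 mm |
| Outlet above the liner's origin | about 66 mm (32 mm above the rim) | 39–109 mm |
| Liner tilt | about 0.105 rad | 0.15 rad |
| Stack shift from its start | about 4–5 mm, standing on the bench | 30 mm |

No drift showed in the grip, and the caps I could measure well (cap_a and cap_c) had not moved.

**Where checks disagreed or failed:**
- A fit from the two fixed cameras alone gave a tilt of 0.136 rad, closer to the limit.
- The side camera put the liner about 5 mm off in x from the other cameras. That is still inside the limits.
- The image match on cap_b failed because its view had changed, so it gave no number. It was last seen in place in a picture a few seconds earlier.

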